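# Press the caps of a batch of vials home

## Task

Stand all the amber vials from the brown tray upright in the row of rings on the hand press, with the lever up. Then pull the red-handled lever all the way down so that all the caps are pressed home together, and ease it back up slowly with the hand on it, never letting it fly back. Finally stand every vial upright on the brown tray again, and leave the other things on the counter where they are.

Things in the scene. Friction and masses are not known exactly. Their poses are not given: they have to be found in the camera images.
- press: hand press, fixed; place and yaw differ every time. Grey base plate 15 mm thick, x from -90 to +145 mm, y from -102 to +102 mm; origin at its underside right below row_centre, z up, x from the row towards the lever's hinge (away from the robot). Two posts (34 x 16 mm, 110 mm high) at x = +115, y = -92 and +92 mm carry the lever
- row_centre (a point): on top of the press's base plate (15 mm up), centre of the middle ring; axes as the press. Three rings (36 mm across, blue edge, white inside) mark the row, at y = -50, 0 and +50 mm. A vial is in the row when its axis is within 14 mm of the row's line in x and within 65 mm in y, and it stands upright
- lever_pivot (a point): the lever's hinge, midway between the posts, +115 mm in x and 80 mm up from row_centre; the hinge axis is the press's y axis
- handle (a point): middle of the lever's red handle bar: 16 mm thick, 120 mm long, along the press's y, 185 mm from the hinge, free round its middle (side bars at y = -77, +77 mm). Lever at rest: 32 mm beyond the hinge in x, 182 mm above it. Fully down: level with the hinge, 185 mm before it on the robot's side. Pinch or straddle it from above; it turns between the fingers
- lever (a joint): lever angle, rad: 0 = up at rest, 1.745 = fully down, at its stop. Spring and damper drive it up: at the handle about 3 N to start, 8 N near the end, and 6 N more to push the caps in over the last 0.05 rad, so go right to the stop. Let go when down it flies back at 3 rad/s, which is not allowed: keep it below 1.5 rad/s on the way up (letting go within 0.2 rad of rest is safe)
- tray: flat brown tray, fixed, 120 mm (its x) x 260 mm (its y) x 14 mm, with a flat top and no rim; origin at the middle of its underside, so vials stand at z = +14 mm. Different place and yaw every time
- vial1: amber vial with a white cap and a white paper band, about 80 g, all four alike; two or three of them are present. Origin at the middle of its foot, z up its axis. Foot only 20 mm across; the body is round, 24 mm in diameter from 10 to 45 mm up; cap 19 mm in diameter above; 68 mm high with the cap home, up to 74 mm with it proud. Grip it by the body, about 30 mm up; starts standing on the tray, 45 mm or more from its neighbours
- vial1_cap (a joint): how far this vial's cap stands proud, m: 0.005 to 0.006 at the start, 0 = home; moves only when pressed with more than about 3 N, and stays where it is left
- vial2: amber vial with a white cap and a white paper band, about 80 g, all four alike; two or three of them are present. Origin at the middle of its foot, z up its axis. Foot only 20 mm across; the body is round, 24 mm in diameter from 10 to 45 mm up; cap 19 mm in diameter above; 68 mm high with the cap home, up to 74 mm with it proud. Grip it by the body, about 30 mm up; starts standing on the tray, 45 mm or more from its neighbours
- vial2_cap (a joint): how far this vial's cap stands proud, m: 0.005 to 0.006 at the start, 0 = home; moves only when pressed with more than about 3 N, and stays where it is left
- vial3: amber vial with a white cap and a white paper band, about 80 g, all four alike; two or three of them are present. Origin at the middle of its foot, z up its axis. Foot only 20 mm across; the body is round, 24 mm in diameter from 10 to 45 mm up; cap 19 mm in diameter above; 68 mm high with the cap home, up to 74 mm with it proud. Grip it by the body, about 30 mm up; starts standing on the tray, 45 mm or more from its neighbours
- vial3_cap (a joint): how far this vial's cap stands proud, m: 0.005 to 0.006 at the start, 0 = home; moves only when pressed with more than about 3 N, and stays where it is left
- vial4: amber vial with a white cap and a white paper band, about 80 g, all four alike; two or three of them are present. Origin at the middle of its foot, z up its axis. Foot only 20 mm across; the body is round, 24 mm in diameter from 10 to 45 mm up; cap 19 mm in diameter above; 68 mm high with the cap home, up to 74 mm with it proud. Grip it by the body, about 30 mm up; starts standing on the tray, 45 mm or more from its neighbours
- vial4_cap (a joint): how far this vial's cap stands proud, m: 0.005 to 0.006 at the start, 0 = home; moves only when pressed with more than about 3 N, and stays where it is left
- specimen_cup: white lidded specimen cup, 49 mm across, 55 mm high, a bystander to be left alone (not moved by more than 30 mm); origin at the middle of its underside
- petri_dish: covered culture dish, 93 mm across, 16 mm high, a bystander to be left alone (not moved by more than 30 mm); origin at the middle of its underside
- dropper_vial: small dropper vial with a label and a white cap, 26 mm across, 58 mm high, a bystander to be left alone (not moved by more than 30 mm); origin at the middle of its underside
- timer: white bench timer, 60 x 64 x 23 mm, a bystander to be left alone (not moved by more than 30 mm); origin at the middle of its underside

How it is judged:
On the way, in this order (a step that is already met when the one before it is completed fails the run):
1. every vial stands upright on the press in the row of rings, caps not yet pressed, lever up, nothing touching the vials (value of joint lever below 0.15 rad and x of vial1 in the frame of row_centre between -0.014 and 0.014 m and y of vial1 in the frame of row_centre between -0.065 and 0.065 m and z of vial1 in the frame of row_centre between -0.005 and 0.005 m and angle between each of vial1, vial2, vial3, vial4's own z axis and vertical below 0.1 rad and value of joint each of vial1_cap, vial2_cap, vial3_cap, vial4_cap above 0.003 m and contact force between each of vial1, vial2, vial3, vial4 and the fingers below 0.05 N and x of vial2 in the frame of row_centre between -0.014 and 0.014 m and y of vial2 in the frame of row_centre between -0.065 and 0.065 m and z of vial2 in the frame of row_centre between -0.005 and 0.005 m and x of vial3 in the frame of row_centre between -0.014 and 0.014 m and y of vial3 in the frame of row_centre between -0.065 and 0.065 m and z of vial3 in the frame of row_centre between -0.005 and 0.005 m and x of vial4 in the frame of row_centre between -0.014 and 0.014 m and y of vial4 in the frame of row_centre between -0.065 and 0.065 m and z of vial4 in the frame of row_centre between -0.005 and 0.005 m), for 0.3 s.
2. the lever is pulled down through its whole stroke and the caps of all vials are pressed home (value of joint lever above 1.68 rad and value of joint each of vial1_cap, vial2_cap, vial3_cap, vial4_cap below 0.0025 m), for 0.2 s.
3. the lever is back up at rest (value of joint lever below 0.15 rad), for 0.2 s.
At the end, for the whole second after the job is handed in: every vial that is present stands upright (within 0.1 rad) and still on the brown tray's top, released, its cap pressed home (less than 2.5 mm up), and the lever is up at rest (less than 0.15 rad) (value of joint lever below 0.15 rad and x of vial1 in the frame of tray between -0.06 and 0.06 m and y of vial1 in the frame of tray between -0.13 and 0.13 m and z of vial1 in the frame of tray between 0.009 and 0.019 m and angle between each of vial1, vial2, vial3, vial4's own z axis and vertical below 0.1 rad and linear speed of each of vial1, vial2, vial3, vial4 below 0.02 m/s and angular speed of each of vial1, vial2, vial3, vial4 below 0.2 rad/s and value of joint each of vial1_cap, vial2_cap, vial3_cap, vial4_cap below 0.0025 m and x of vial2 in the frame of tray between -0.06 and 0.06 m and y of vial2 in the frame of tray between -0.13 and 0.13 m and z of vial2 in the frame of tray between 0.009 and 0.019 m and x of vial3 in the frame of tray between -0.06 and 0.06 m and y of vial3 in the frame of tray between -0.13 and 0.13 m and z of vial3 in the frame of tray between 0.009 and 0.019 m and x of vial4 in the frame of tray between -0.06 and 0.06 m and y of vial4 in the frame of tray between -0.13 and 0.13 m and z of vial4 in the frame of tray between 0.009 and 0.019 m); the robot touches nothing.
It fails at once if the lever flies back up (faster than 1.5 rad/s) (velocity of joint lever below -1.5 rad/s).
It fails at once if one of the other things on the counter is moved more than 30 mm (distance of any of specimen_cup, petri_dish, dropper_vial, timer from where it was at the start of the episode above 0.03 m).
Of vial1, vial2, vial3, vial4 only 2 to 3 are there at a start; the rules pass over those that are not, and their reading is None.
At some moment in a run one of vial1, vial2, vial3, vial4 may be knocked a few centimetres aside while the robot is not near it.
It also fails if it takes over 210 s, if anything falls off the work surface, if the arm or the gripper's body presses on something with over 40 N, if the wrist force passes 120 N, or if a joint passes its speed limit or range.

## Robot

A 6-joint arm with a two-finger parallel gripper is mounted at the origin on a cart in front of the work surface, level with it; the furniture and walls round the work are solid. World frame = base frame: x ahead of the robot, y to its left, z up, the work surface at z = 0. Lengths are in m, angles in rad, forces in N, time in s.
With the tool pointing down it reaches from about 0.35 to 1 m from the base axis. Payload 7.1 kg.
Tool frame: the origin (TCP) lies between the finger pads; the fingertips stand 22 mm ahead of it and the grasp point (between the pads) lies 3 mm ahead of it; z points along the fingers, y is the direction in which the jaws open and shut (so a half turn about z gives the same grasp; the last joint's range is limited). The gripper opens to 85 mm and grips with 20 to 120 N. Pads are 22 mm wide; open, the fingers measure 114 mm over their backs; the gripper's body (76 mm by 85 mm) begins 54 mm behind the grasp point. The pads swing forward as they close: fully open they stand 13 mm farther back than shut.
Start: joints at [-1.22, 0.423, 1.63, -0, 1.089, -0.019], TCP at [0.226, -0.583, 0.253] pointing down, gripper open.
Joint ranges: [-3, 3], [-0.9, 2.11], [0.09, 2.58], [-1.31, 4.45], [0.11, 2.69], [-2.54, 2.54]. Speed limits (rad/s): [2.39, 2.39, 3.01, 3.14, 3.14, 3.14].

## Interface

Orientations are given as a unit quaternion [w, x, y, z].
In Python, from rig import read_state, snapshot, job_done gives the robot as it stands.
- The arm moves only by the tool play_rows, never from a script. Its argument "targets" is a list of rows, each a list of 6 numbers: the shift along the world's x, y, z in m, then the turn, a rotation vector about the world's x, y, z in degrees. A call has 1 to 5 rows; each row shifts and turns the commanded pose from where the row before left it; what a row does not reach is not made up. A row lasts 1/8 s, in which the tool goes at most 62.5 mm and 10.7 degrees, less where a joint would pass 70% of its speed; a pose out of reach is approached as far as the arm can. A call with a gripper value outside its range is refused whole. "jaw" is the finger opening in m, from 0 to 0.0854, set as the call begins (left out, the last holds). The fingers move at their own pace and stop on an object; "squeeze" is the grip in N (left out, the last holds). Time passes only in rows, so rows that do not move let the fingers close. It gives the time, the measured TCP pose, the force and the opening at its end, in the units of the state.
- read_state(): the state, without advancing time (a new reading comes with each control period).
- snapshot(name): name is "scene" or "side" or "wrist"; returns a dict with "frame" (400x640x3 uint8, blue, green, red), "K" (3x3 intrinsics, pixels), "cam_to_world" (4x4, takes a point from camera to world coordinates); the wrist camera has in their place "T_tool_cam" (4x4, takes a point from camera to tool coordinates, whose origin is the TCP and whose axes are the flange's). Camera axes: x right, y down, z forward; pixel columns grow to the right and rows downward; lengths in m; the calibration is good to about 2 mm. A picture is of the moment at which its call begins: read the wrist's pose just before it. There is no depth.
- job_done(): hands the job in, once; it reports no verdict.
The state is a dict: "time": time; "joint_pos": joint angles; "dq": joint speeds; "joint_efforts": joint torques, N m; "tool_pos": TCP position; "tcp_rot": TCP orientation; "force": force on the tool from outside, world axes, zero at the start; "ft_torque": the same for the moment, N m; "width": opening from 0.0 (shut) to 1.0 (fully open).
Only numpy, scipy, OpenCV 4.12 (cv2) and the standard library are available. Lean on these libraries where they do the work, as an engineer would, in place of code of your own. Each camera call takes 0.05 s, during which the arm holds its last target.

## Working session

There is one attempt and no reset: what is moved stays moved. The work goes in short steps, Python scripts to look and compute and a tool call to move; the robot and the scene stay as the last step left them, time stands still between calls to the robot, and variables do not carry over. Pictures are saved under pics/ and viewed, and the job is handed in when it is done.

Besides the shell and the picture viewer there is one more tool, called as name(argument=value, ...) on one line, values as JSON. play_rows: Moves the arm, as the interface text tells. Its arguments: {"type":"object","properties":{"targets":{"type":"array","items":{"type":"array","items":{"type":"number"}}},"jaw":{"type":"number"},"squeeze":{"type":"number"}},"required":["targets"]}

```bash
mkdir -p pics
cat > h.py <<'E'
import numpy as np,cv2
from rig import read_state,snapshot,job_done
from scipy.spatial.transform import Rotation as R
def snap(name,fn):
    st=read_state(); s=snapshot(name); f=s["frame"]; cv2.imwrite('pics/'+fn+'.png',f)
    K=np.array(s["K"])
    if 'cam_to_world' in s: T=np.array(s['cam_to_world'])
    else:
        q=st['tcp_rot']; W=np.eye(4); W[:3,:3]=R.from_quat([q[1],q[2],q[3],q[0]]).as_matrix(); W[:3,3]=st['tool_pos']; T=W@np.array(s['T_tool_cam'])
    np.savez('pics/'+fn+'.npz',K=K,T=T); return f,K,T
def load(fn):
    d=np.load('pics/'+fn+'.npz'); return cv2.imread('pics/'+fn+'.png'),d['K'],d['T']
def toplane(px,K,T,z):
    px=np.atleast_2d(np.array(px,float)); d=np.c_[px,np.ones(len(px))]@np.linalg.inv(K).T@T[:3,:3].T; o=T[:3,3]
    return o+d*((z-o[2])/d[:,2])[:,None]
def proj(P,K,T):
    P=np.atleast_2d(np.array(P,float)); c=(P-T[:3,3])@T[:3,:3]; p=c@K.T; return p[:,:2]/p[:,2:]
E
python3 - <<'E'
from h import *
for n in ['scene','side','wrist']:
    f,K,T=snap(n,n+'0'); print(n,K.round(1).tolist(),T.round(3).tolist())
print(read_state())
E
```

```text
scene [[415.1, 0.0, 315.8], [0.0, 415.1, 198.3], [0.0, 0.0, 1.0]] [[-0.743, -0.288, 0.604, -0.296], [-0.669, 0.319, -0.671, 0.784], [0.001, -0.903, -0.43, 0.719], [0.0, 0.0, 0.0, 1.0]]
side [[465.3, 0.0, 322.4], [0.0, 465.3, 199.6], [0.0, 0.0, 1.0]] [[0.925, -0.202, 0.322, -0.012], [-0.38, -0.448, 0.809, -1.308], [-0.019, -0.871, -0.491, 0.939], [0.0, 0.0, 0.0, 1.0]]
wrist [[282.2, 0.0, 319.3], [0.0, 282.2, 198.9], [0.0, 0.0, 1.0]] [[0.362, -0.884, -0.295, 0.302], [-0.932, -0.343, -0.113, -0.555], [-0.001, 0.316, -0.949, 0.372], [0.0, 0.0, 0.0, 1.0]]
{'time': 0.15, 'joint_pos': array([-1.22000213e+00,  4.23681083e-01,  1.63049199e+00,  1.40454619e-05,
        1.08860019e+00, -1.89717696e-02]), 'dq': array([ 3.95540880e-05, -3.10714054e-04, -2.16186433e-03,  1.82571761e-03,
        1.85776695e-04,  1.51051776e-03]), 'joint_efforts': array([-1.12570771e-03, -5.57771802e+01, -2.82017201e+01, -7.21561400e-05,
        4.83696975e-03, -5.94638800e-05]), 'tool_pos': array([ 0.22578308, -0.58237472,  0.25272322]), 'tcp_rot': array([-5.83228391e-04,  9.82958196e-01,  1.83828278e-01, -9.13552102e-05]), 'force': array([0.27015402, 0.06863496, 0.13834511]), 'ft_torque': array([-0.03597311,  0.0024085 , -0.00551085]), 'width': 0.9948509401114459}
```

View pics/scene0.png

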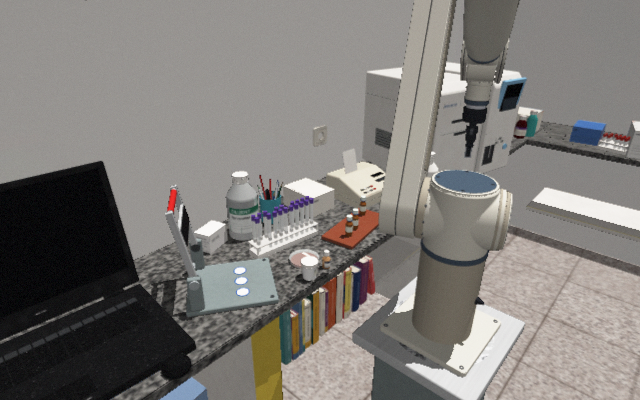

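View pics/side0.png

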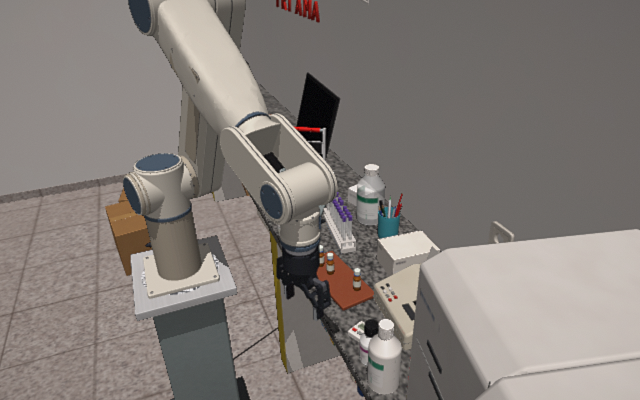

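View pics/wrist0.png

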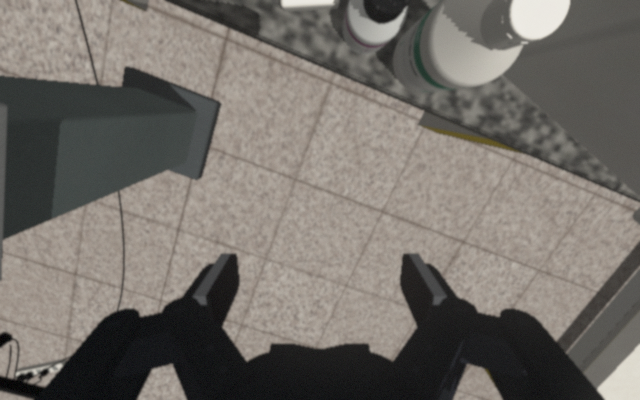

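Run:
```python
from h import *
f,K,T=load('scene0')
cv2.imwrite('pics/z1.png',cv2.resize(f[180:320,150:310],None,fx=5,fy=4.2857,interpolation=cv2.INTER_CUBIC))
cv2.imwrite('pics/z2.png',cv2.resize(f[180:290,280:400],None,fx=5,fy=5,interpolation=cv2.INTER_CUBIC))
print(toplane([(240,270),(242,282),(243,293)],K,T,.015))
print(toplane([(326,235),(349,245),(383,214)],K,T,.014),toplane([(348,236),(355,229)],K,T,.014))
f,K,T=load('side0')
cv2.imwrite('pics/z3.png',cv2.resize(f[170:340,260:420],None,fx=5,fy=3.5,interpolation=cv2.INTER_CUBIC))
```

```text
[[0.53211169 0.19171505 0.015     ]
 [0.48312031 0.22386866 0.015     ]
 [0.4433903  0.2525129  0.015     ]]
[[ 0.47824954 -0.12673842  0.014     ]
 [ 0.38285793 -0.12850497  0.014     ]
 [ 0.42188249 -0.38066926  0.014     ]] [[ 0.41987725 -0.17070303  0.014     ]
 [ 0.4309632  -0.22364053  0.014     ]]
```

View pics/z1.png

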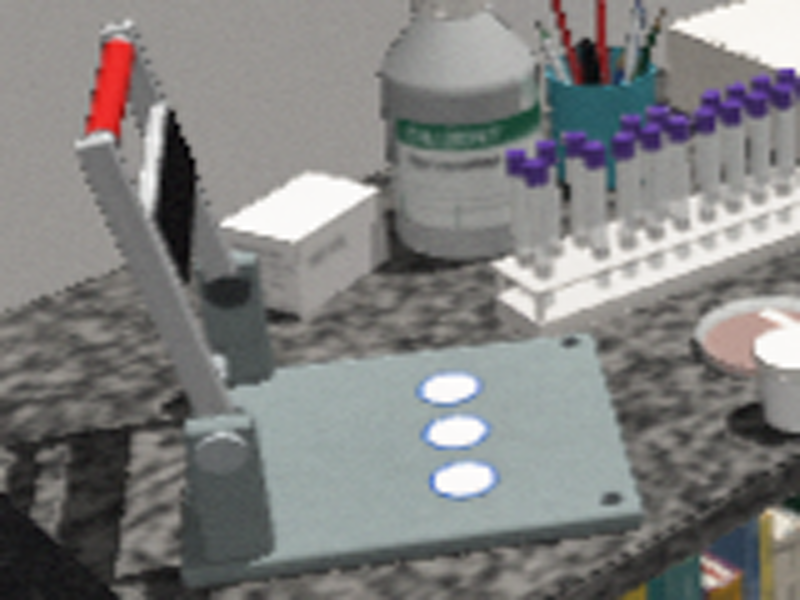

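View pics/z2.png

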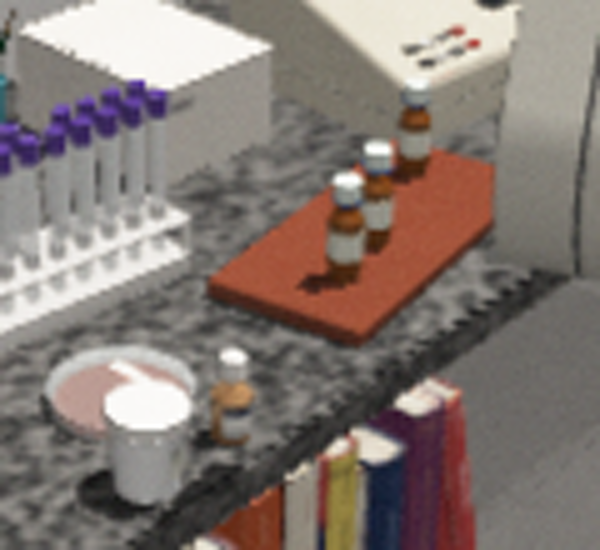

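View pics/z3.png

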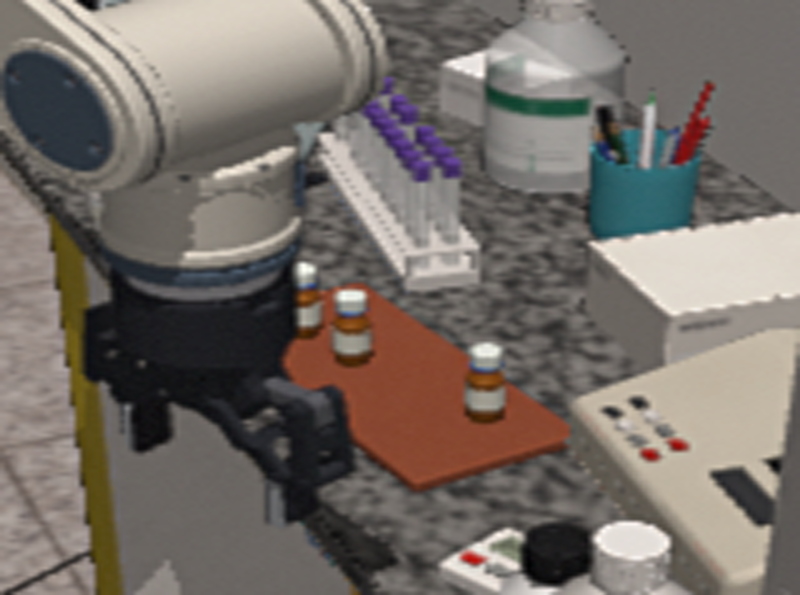

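play_rows(targets=[[0.02,0.055,0.01,0,0,0],[0.02,0.055,0.01,0,0,0],[0.02,0.055,0.01,0,0,0],[0.025,0.05,0.01,0,0,0],[0.025,0.05,0.01,0,0,0]])

```text
time: 0.78
tool_pos: [0.3363, -0.316, 0.3036]
tcp_rot: [0.0, 0.983, 0.184, 0.0]
force: [1.5, 0.6, 0.1]
width: 1.0
```

play_rows(targets=[[0.02,0.04,0,0,0,0],[0.02,0.03,0,0,0,0],[0,0,0,0,0,0],[0,0,0,0,0,0]])

```text
time: 1.27
tool_pos: [0.3757, -0.2479, 0.3032]
tcp_rot: [0.0, 0.983, 0.184, -0.0]
force: [-0.8, 0.3, -0.0]
width: 1.002
```

Run:
```python
from h import *
f,K,T=snap('wrist','w1'); print(T.round(3)); print(read_state()['tool_pos'])
```

```text
[[ 0.362 -0.884 -0.295  0.452]
 [-0.932 -0.343 -0.115 -0.22 ]
 [ 0.001  0.316 -0.949  0.423]
 [ 0.     0.     0.     1.   ]]
[ 0.3755667  -0.24823761  0.30322379]
```

View pics/w1.png

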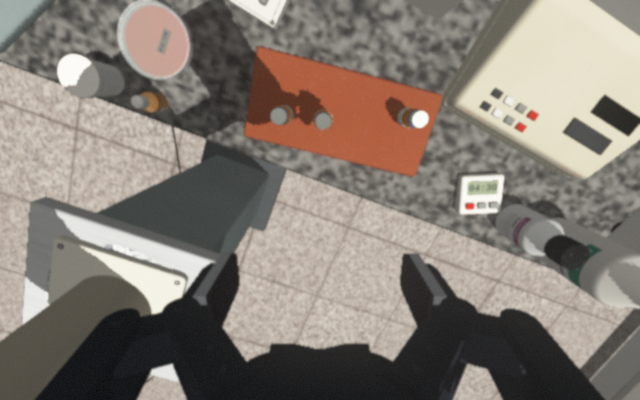

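Run:
```python
from h import *
f,K,T=load('w1')
print(toplane([(258,46),(442,95),(413,175),(245,133)],K,T,.014))
print(toplane([(280,116),(323,121),(419,120)],K,T,.0875))
print(toplane([(77,70),(138,102),(164,45),(482,195)],K,T,.03))
cv2.imwrite('pics/z4.png',cv2.resize(f[40:190,235:455],None,fx=3.6,fy=3.6,interpolation=cv2.INTER_CUBIC))
```

```text
[[ 0.49010978 -0.12019703  0.014     ]
 [ 0.52385229 -0.37126041  0.014     ]
 [ 0.40979233 -0.38582624  0.014     ]
 [ 0.37812041 -0.13584984  0.014     ]]
[[ 0.42403402 -0.18279975  0.0875    ]
 [ 0.43668073 -0.23054263  0.0875    ]
 [ 0.47756707 -0.332694    0.0875    ]]
[[ 0.37901321  0.08249206  0.03      ]
 [ 0.36838567  0.0034776   0.03      ]
 [ 0.44738237 -0.01502596  0.03      ]
 [ 0.42115996 -0.48713094  0.03      ]]
```

View pics/z4.png

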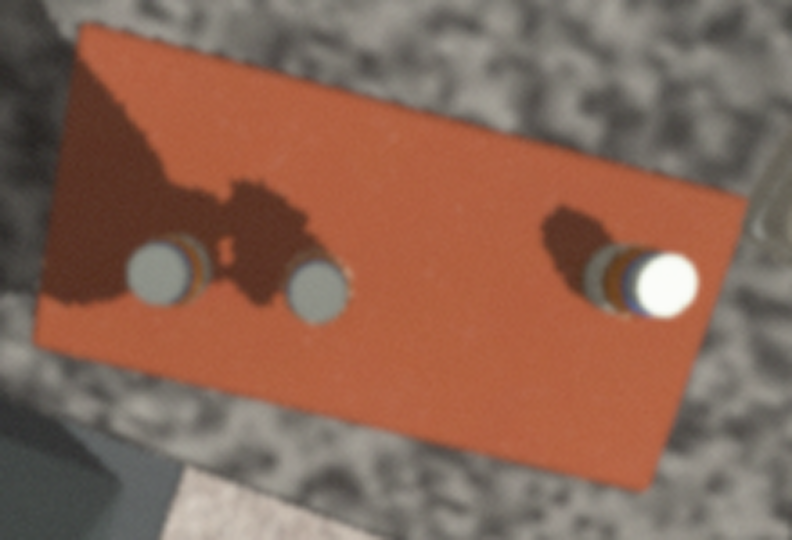

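play_rows(targets=[[0.014,0.045,0.005,0,0,10.5],[0.014,0.045,0.005,0,0,10.5],[0.014,0.045,0.005,0,0,10.5],[0.014,0.045,0.005,0,0,10.5],[0.014,0.045,0.005,0,0,10.5]])

```text
time: 1.95
tool_pos: [0.4462, -0.0224, 0.3285]
tcp_rot: [0.0, 0.799, 0.601, -0.0]
force: [1.0, -0.9, 0.5]
width: 0.999
```

play_rows(targets=[[0.014,0.045,0.005,0,0,10.5],[0.014,0.045,0.005,0,0,10.5],[0.014,0.045,0.005,0,0,10.5],[0,0,0,0,0,0],[0,0,0,0,0,0]])

```text
time: 2.58
tool_pos: [0.4878, 0.1112, 0.3429]
tcp_rot: [-0.0, 0.608, 0.794, -0.001]
force: [-0.2, 0.0, 0.4]
width: 1.002
```

Run:
```python
from h import *
f,K,T=snap('wrist','w2'); print(T.round(3)); s=read_state();print(s['tool_pos'],s['tcp_rot'],s['joint_pos'])
```

```text
[[ 0.966  0.247  0.081  0.467]
 [ 0.26  -0.916 -0.306  0.188]
 [-0.001  0.317 -0.949  0.462]
 [ 0.     0.     0.     1.   ]]
[0.48764902 0.11095942 0.3429309 ] [-2.19085632e-04  6.08452869e-01  7.93589814e-01 -5.14519764e-04] [ 2.00126203e-01  1.36520544e-01  1.80599158e+00 -3.70624979e-04
  1.20014431e+00 -6.23162590e-02]
```

View pics/w2.png

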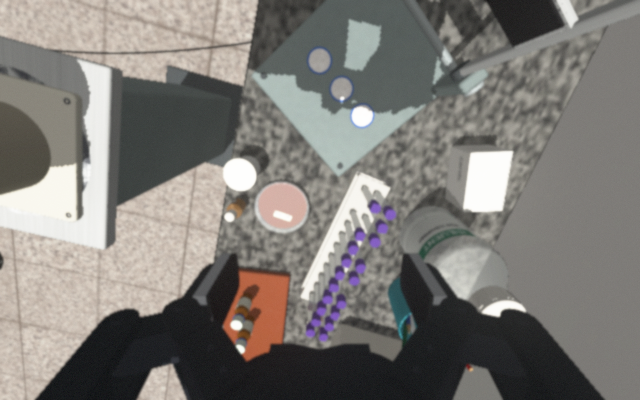

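Run:
```python
from h import *
f,K,T=load('w2')
hsv=cv2.cvtColor(f,cv2.COLOR_BGR2HSV)
z=cv2.resize(f[0:190,240:480],None,fx=3.3,fy=3.1,interpolation=cv2.INTER_CUBIC);cv2.imwrite('pics/z5.png',z)
m=cv2.inRange(hsv,(105,70,60),(125,255,255)); m[:30]=0;m[140:]=0;m[:,:290]=0;m[:,390:]=0
n,l,s,c=cv2.connectedComponentsWithStats(cv2.dilate(m,np.ones((3,3))))
for i in range(1,n):
    if s[i,4]>30:
        p=np.argwhere(l==i)[:,::-1].astype(np.float32)
        h=cv2.convexHull(p); e=cv2.fitEllipse(h); print(s[i],e[0],e[1],toplane(e[0],K,T,.015))
P=toplane([(252,75),(338,172)],K,T,.015);print(P)
```

```text
[306  45  27  31 318] (319.0560302734375, 59.9543571472168) (28.016164779663086, 30.62936782836914) [[0.45007009 0.24675251 0.015     ]]
[328  74  27  30 300] (341.033203125, 88.42938232421875) (26.89299964904785, 29.10287857055664) [[0.49135702 0.21839788 0.015     ]]
[349 102  26  27 264] (361.67230224609375, 115.20671844482422) (26.390953063964844, 27.729660034179688) [[0.53244287 0.19014232 0.015     ]]
[[0.36080015 0.20212113 0.015     ]
 [0.52244777 0.09602538 0.015     ]]
```

View pics/z5.png

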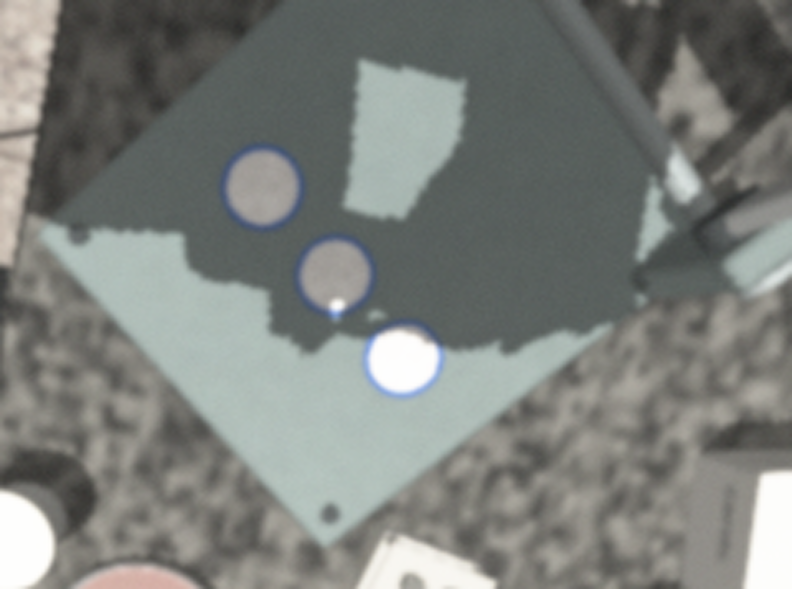

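play_rows(targets=[[-0.011,-0.049,-0.01,0,0,0],[-0.011,-0.049,-0.02,0,0,0],[-0.011,-0.049,-0.02,0,0,0],[-0.011,-0.049,-0.03,0,0,0],[-0.011,-0.049,-0.03,0,0,0]])

```text
time: 3.25
tool_pos: [0.4316, -0.1354, 0.2328]
tcp_rot: [0.001, 0.609, 0.793, 0.0]
force: [0.9, -0.6, 0.2]
width: 1.003
```

play_rows(targets=[[-0.009,-0.049,-0.03,0,0,0],[0,0,0,0,0,0],[0,0,0,0,0,0]])

```text
time: 3.62
tool_pos: [0.4233, -0.1824, 0.2035]
tcp_rot: [-0.0, 0.609, 0.793, 0.0]
force: [1.0, 0.8, 1.1]
width: 1.0
```

Run:
```python
from h import *
f,K,T=snap('wrist','w3'); s=read_state();print(s['tool_pos'],s['tcp_rot'],s['joint_pos'])
for p in [(0.424,-0.183),(.4367,-.2305),(.4776,-.3327)]: print(proj([[*p,.0875],[*p,.014]],K,T).round(1).tolist())
```

```text
[ 0.423823   -0.18191021  0.2038347 ] [2.92528526e-04 6.08023298e-01 7.93919117e-01 1.40705868e-04] [-4.31325890e-01  2.56639989e-01  2.02219036e+00  1.91685869e-04
  8.62129622e-01 -6.95110029e-01]
[[320.3, 200.9], [320.1, 179.9]]
[[320.2, 250.5], [320.0, 220.2]]
[[332.3, 342.4], [329.9, 297.5]]
```

View pics/w3.png

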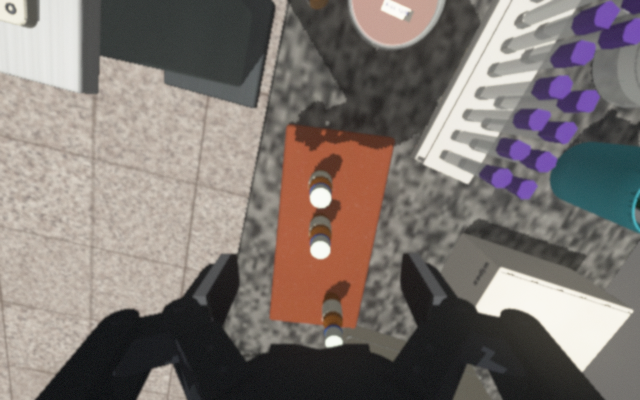

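Run:
```python
from h import *
f,K,T=load('w3')
print(toplane([(320,197),(320,248.5),(333.5,341)],K,T,.0875))
print(toplane([(289,125),(394,140),(357,328),(271,318)],K,T,.014))
```

```text
[[ 0.42281148 -0.17957604  0.0875    ]
 [ 0.43597981 -0.22847167  0.0875    ]
 [ 0.47825084 -0.33052697  0.0875    ]]
[[ 0.3764699  -0.13354021  0.014     ]
 [ 0.48950653 -0.1194435   0.014     ]
 [ 0.52666949 -0.37081173  0.014     ]
 [ 0.41006091 -0.38484746  0.014     ]]
```

play_rows(targets=[[0,0.001,-0.05,0,0,0],[0,0,-0.05,0,0,0],[0,0,-0.035,0,0,0],[0,0,-0.02,0,0,0],[0,0,0,0,0,0]])

```text
time: 4.3
tool_pos: [0.4238, -0.1796, 0.0479]
tcp_rot: [-0.001, 0.607, 0.795, -0.0]
force: [-0.2, 0.5, -0.7]
width: 1.001
```

play_rows(targets=[[0,0,0,0,0,0],[0,0,0,0,0,0],[0,0,0,0,0,0],[0,0,0,0,0,0],[0,0,0,0,0,0]], jaw=0.005, squeeze=30)

```text
time: 4.92
tool_pos: [0.4243, -0.1809, 0.049]
tcp_rot: [0.001, 0.608, 0.794, 0.0]
force: [-1.0, 0.4, 7.8]
width: 0.273
```

Run:
```python
from h import *
f,K,T=snap('wrist','w4'); s=read_state();print(s['tool_pos'],s['width'],s['force'])
```

```text
[ 0.42433011 -0.18094804  0.04904237] 0.27156296672514396 [-0.97012411  1.08557123  6.74630637]
```

View pics/w4.png

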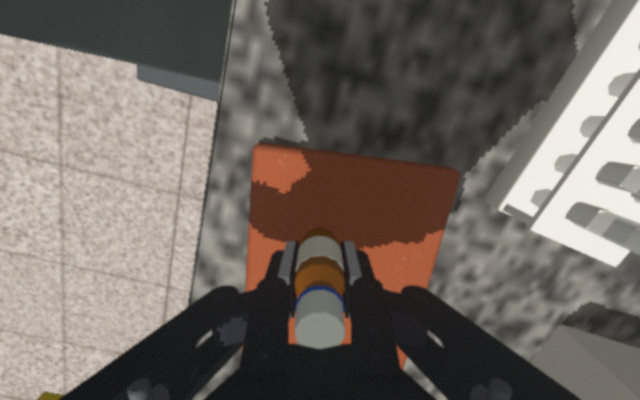

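play_rows(targets=[[0,0,0.04,0,0,0],[0,0.01,0.05,0,0,0],[0.003,0.045,0.02,0,0,4],[0.003,0.05,0,0,0,5],[0.003,0.05,0,0,0,5]])

```text
time: 5.6
tool_pos: [0.433, -0.0245, 0.159]
tcp_rot: [0.001, 0.505, 0.863, 0.0]
force: [0.5, -0.2, -1.6]
width: 0.268
```

play_rows(targets=[[0.003,0.05,0,0,0,5],[0.003,0.05,0,0,0,5],[0.003,0.05,0,0,0,5],[0.003,0.05,0,0,0,5],[0.003,0.04,0,0,0,5]])

```text
time: 6.22
tool_pos: [0.4477, 0.2161, 0.1585]
tcp_rot: [0.0, 0.306, 0.952, 0.0]
force: [1.7, 0.7, -1.2]
width: 0.271
```

play_rows(targets=[[0.002,0.03,0,0,0,1.5],[0,0,-0.03,0,0,0],[0,0,-0.03,0,0,0],[0,0,0,0,0,0]])

```text
time: 6.72
tool_pos: [0.4483, 0.2435, 0.0967]
tcp_rot: [-0.002, 0.295, 0.956, -0.002]
force: [-0.4, -0.2, -0.7]
width: 0.272
```

Run:
```python
from h import *
f,K,T=snap('wrist','w5'); s=read_state();print(s['tool_pos'],s['tcp_rot'],s['width'],s['force'])
```

```text
[0.44924355 0.24391164 0.09790957] [-8.29863665e-04  2.95000251e-01  9.55496470e-01 -8.11620806e-04] 0.27202584910776384 [ 0.72273333 -0.30781998 -0.63974722]
```

View pics/w5.png

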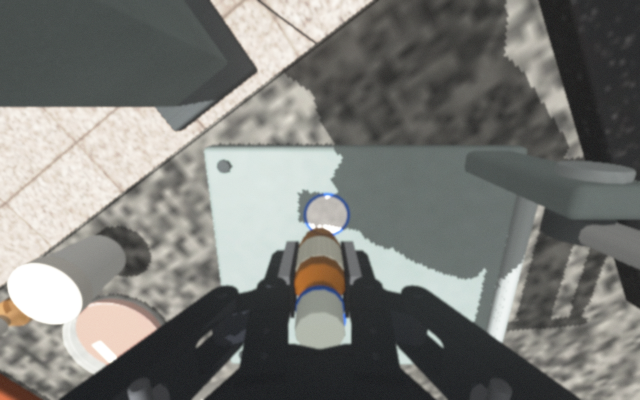

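Run:
```python
from h import *
f,K,T=load('w5'); print(toplane([(327,214)],K,T,.015)); print(proj([[.4501,.2468,.015],[0.4489,.2440,.061],[0.4489,.2440,.135]],K,T))
```

```text
[[0.44972355 0.24766123 0.015     ]]
[[326.33949089 214.96764512]
 [322.87844587 243.49899055]
 [324.37805207 337.98187293]]
```

play_rows(targets=[[0.001,0.003,-0.02,0,0,0],[0,0,-0.015,0,0,0],[0,0,-0.008,0,0,0],[0,0,-0.004,0,0,0],[0,0,0,0,0,0]])

```text
time: 7.4
tool_pos: [0.4509, 0.2472, 0.0514]
tcp_rot: [-0.0, 0.295, 0.955, -0.0]
force: [-0.7, 0.6, -1.0]
width: 0.27
```

Run:
```python
from h import *
f,K,T=snap('wrist','w6'); s=read_state();print(s['tool_pos'],s['tcp_rot'],s['width'],s['force'])
```

```text
[0.45107236 0.24729863 0.0515417 ] [8.71697720e-05 2.95036633e-01 9.55485934e-01 8.63764456e-05] 0.2714866073264625 [-0.66972384 -0.14644213 -1.16510082]
```

View pics/w6.png

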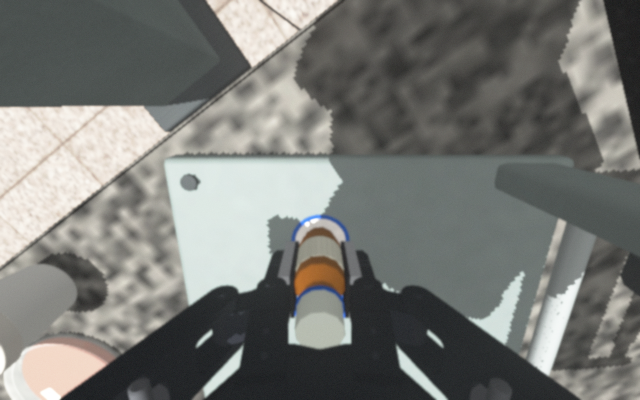

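play_rows(targets=[[0,0,-0.001,0,0,0],[0,0,0,0,0,0]])

```text
time: 7.7
tool_pos: [0.451, 0.2473, 0.0505]
tcp_rot: [0.0, 0.295, 0.956, 0.0]
force: [-0.5, -0.3, -0.7]
width: 0.268
```

play_rows(targets=[[0,0,0,0,0,0],[0,0,0,0,0,0],[0,0,0,0,0,0]], jaw=0.06)

```text
time: 8.07
tool_pos: [0.451, 0.2473, 0.0504]
tcp_rot: [0.0, 0.295, 0.956, 0.0]
force: [-0.7, 0.4, -0.5]
width: 0.702
```

play_rows(targets=[[0,0,0.03,0,0,0],[0,0,0.045,0,0,0],[0,0,0.045,0,0,0],[0,0,0,0,0,0],[0,0,0,0,0,0]], jaw=0.085)

```text
time: 8.7
tool_pos: [0.4505, 0.2471, 0.1699]
tcp_rot: [-0.0, 0.295, 0.956, -0.0]
force: [-0.4, -0.9, 0.0]
width: 0.992
```

Run:
```python
from h import *
f,K,T=snap('wrist','w7'); s=read_state();print(s['tool_pos'],s['tcp_rot'],s['width'],s['force'])
```

```text
[0.45016705 0.24688256 0.16935147] [-6.39996869e-04  2.94954596e-01  9.55510837e-01 -6.45721604e-04] 0.9945894166988017 [-0.91525493  0.50107479  0.3853524 ]
```

View pics/w7.png

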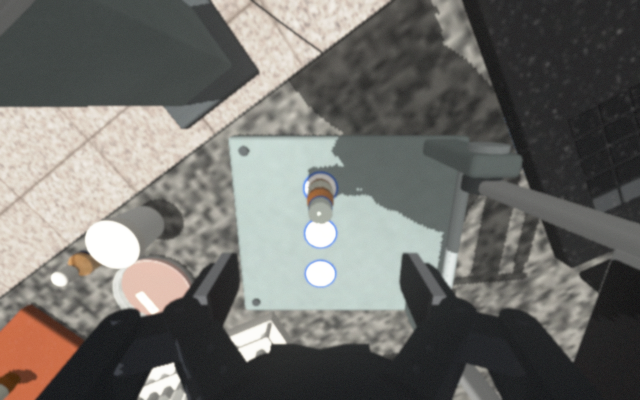

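play_rows(targets=[[-0.002,-0.052,0.006,0,0,-5],[-0.002,-0.052,0.006,0,0,-5],[-0.002,-0.052,0.006,0,0,-5],[-0.002,-0.052,0.006,0,0,-5],[-0.002,-0.052,0.006,0,0,-5]])

```text
time: 9.38
tool_pos: [0.4398, -0.0143, 0.1991]
tcp_rot: [-0.001, 0.496, 0.868, -0.001]
force: [0.4, -0.2, -0.0]
width: 0.995
```

play_rows(targets=[[-0.002,-0.054,0,0,0,-5],[-0.002,-0.054,0,0,0,-5],[0,-0.054,0,0,0,-5],[0,-0.054,0,0,0,-0.5],[0,0,0,0,0,0]])

```text
time: 10.0
tool_pos: [0.4363, -0.2316, 0.1988]
tcp_rot: [-0.001, 0.609, 0.793, -0.0]
force: [-0.6, 0.7, 0.8]
width: 0.993
```

play_rows(targets=[[0,0,0,0,0,0]])

```text
time: 10.12
tool_pos: [0.4359, -0.2282, 0.1989]
tcp_rot: [-0.002, 0.608, 0.794, -0.0]
force: [-0.6, 0.2, 0.7]
width: 0.992
```

Run:
```python
from h import *
f,K,T=snap('wrist','w8'); s=read_state();print(s['tool_pos'],s['tcp_rot'],s['width'],s['force'])
for p in [(.436,-.2295),(.478,-.3315)]: print(proj([[*p,.0875],[*p,.014]],K,T).round(1).tolist())
```

```text
[ 0.43606742 -0.22770447  0.1991337 ] [-1.46672807e-03  6.07354636e-01  7.94429468e-01 -1.21731294e-04] 0.9941820511023731 [0.36084269 0.30657134 0.69562229]
[[319.7, 203.5], [319.8, 181.8]]
[[333.7, 308.0], [331.0, 267.5]]
```

View pics/w8.png

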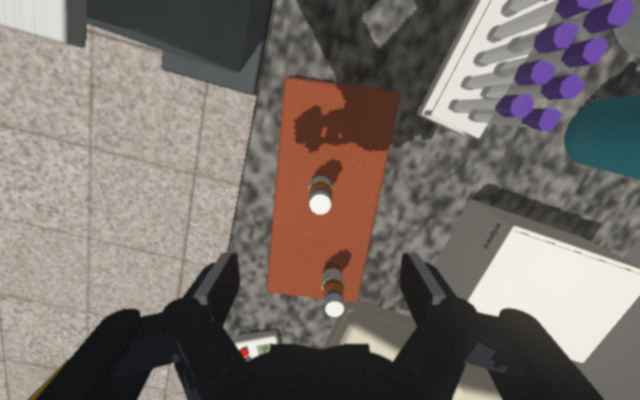

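play_rows(targets=[[0,-0.001,-0.05,0,0,0],[0,0,-0.05,0,0,0],[0,0,-0.03,0,0,0],[0,0,-0.02,0,0,0],[0,0,0,0,0,0]])

```text
time: 10.8
tool_pos: [0.4359, -0.2278, 0.0489]
tcp_rot: [-0.002, 0.607, 0.795, -0.0]
force: [-1.4, -0.3, -0.4]
width: 0.995
```

play_rows(targets=[[0,0,0,0,0,0],[0,0,0,0,0,0],[0,0,0,0,0,0],[0,0,0,0,0,0],[0,0,0,0,0,0]], jaw=0.005, squeeze=30)

```text
time: 11.42
tool_pos: [0.4373, -0.23, 0.0511]
tcp_rot: [0.001, 0.608, 0.794, 0.0]
force: [-0.5, 1.7, 7.7]
width: 0.275
```

play_rows(targets=[[0.001,0,0.04,0,0,0],[0.002,0.01,0.05,0,0,0],[0.004,0.045,0.02,0,0,4],[0.006,0.05,0,0,0,5],[0.006,0.05,0,0,0,5]])

```text
time: 12.05
tool_pos: [0.4561, -0.0736, 0.161]
tcp_rot: [0.001, 0.505, 0.863, 0.0]
force: [0.6, 1.1, -1.1]
width: 0.272
```

play_rows(targets=[[0.006,0.05,0,0,0,5],[0.006,0.05,0,0,0,5],[0.006,0.05,0,0,0,5],[0.006,0.05,0,0,0,5],[0.006,0.05,0,0,0,5]])

```text
time: 12.68
tool_pos: [0.4858, 0.1769, 0.1604]
tcp_rot: [0.0, 0.306, 0.952, 0.0]
force: [-0.0, -0.8, -1.3]
width: 0.273
```

play_rows(targets=[[0.006,0.04,0,0,0,1.5],[0,0,0,0,0,0],[0,0,0,0,0,0]])

```text
time: 13.05
tool_pos: [0.4913, 0.2148, 0.1601]
tcp_rot: [-0.0, 0.295, 0.956, -0.0]
force: [0.9, 0.2, -1.0]
width: 0.268
```

Run:
```python
from h import *
f,K,T=snap('wrist','w9'); s=read_state();print(s['tool_pos'],s['tcp_rot'],s['width'],s['force'])
print(proj([[.4913,.2184,.015]],K,T))
```

```text
[0.49135938 0.21434455 0.16012301] [-3.70189520e-04  2.95298985e-01  9.55404730e-01 -4.17336084e-04] 0.27682119643528313 [ 0.46752402 -0.38520812 -1.24856587]
[[323.84081559 189.21844123]]
```

View pics/w9.png

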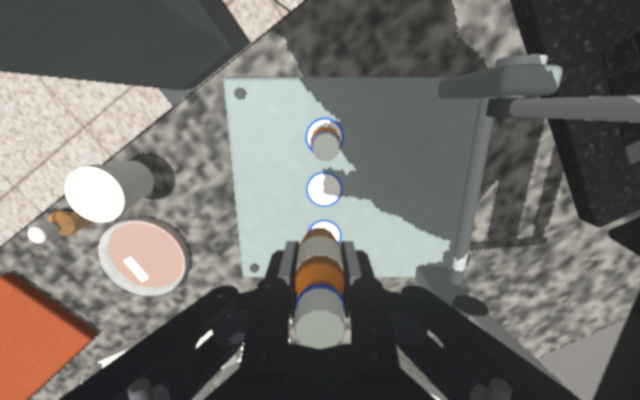

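play_rows(targets=[[0,0.004,-0.045,0,0,0],[0,0,-0.035,0,0,0],[0,0,-0.018,0,0,0],[0,0,-0.009,0,0,0],[0,0,0,0,0,0]])

```text
time: 13.72
tool_pos: [0.4922, 0.219, 0.0535]
tcp_rot: [0.0, 0.295, 0.955, 0.0]
force: [-0.0, -0.2, -1.8]
width: 0.272
```

play_rows(targets=[[0,0,-0.001,0,0,0],[0,0,0,0,0,0]])

```text
time: 13.98
tool_pos: [0.4924, 0.2195, 0.0531]
tcp_rot: [0.001, 0.295, 0.956, 0.0]
force: [-0.6, 0.7, -0.8]
width: 0.273
```

Run:
```python
from h import *
f,K,T=snap('wrist','w10'); s=read_state();print(s['tool_pos'],s['tcp_rot'],s['width'],s['force'])
```

```text
[0.49226282 0.2194771  0.05299151] [4.44739488e-04 2.94938751e-01 9.55515983e-01 3.76116154e-04] 0.26854765882157666 [-0.46331301  0.1355873  -1.20218293]
```

View pics/w10.png

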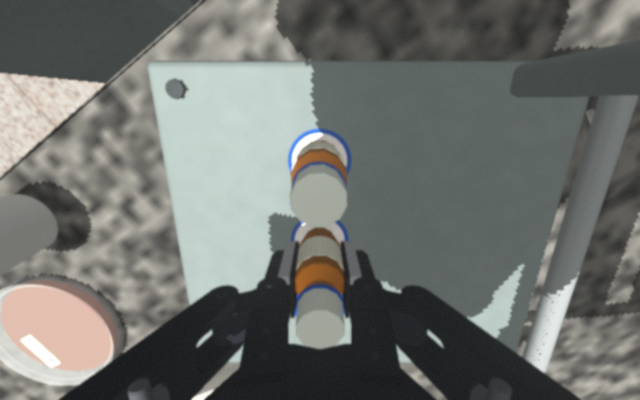

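play_rows(targets=[[0,0,-0.0015,0,0,0],[0,0,-0.0005,0,0,0],[0,0,0,0,0,0]])

```text
time: 14.4
tool_pos: [0.4924, 0.2195, 0.052]
tcp_rot: [0.001, 0.295, 0.956, 0.0]
force: [-3.5, -2.3, 16.8]
width: 0.276
```

play_rows(targets=[[0,0,0,0,0,0],[0,0,0,0,0,0],[0,0,0,0,0,0]], jaw=0.06)

```text
time: 14.78
tool_pos: [0.4918, 0.2193, 0.0502]
tcp_rot: [-0.0, 0.295, 0.956, -0.0]
force: [-0.2, 0.1, 0.4]
width: 0.705
```

play_rows(targets=[[0,0,0.03,0,0,0],[0,0,0.045,0,0,0],[0,0,0.045,0,0,0],[0,0,0,0,0,0],[0,0,0,0,0,0]], jaw=0.085)

```text
time: 15.4
tool_pos: [0.4915, 0.2191, 0.1699]
tcp_rot: [-0.0, 0.295, 0.956, -0.0]
force: [0.5, 0.3, 0.1]
width: 0.996
```

Run:
```python
from h import *
f,K,T=snap('wrist','w11'); s=read_state();print(s['tool_pos'],s['tcp_rot'],s['width'],s['force'])
```

```text
[0.49116457 0.21895597 0.1692798 ] [-7.17524698e-04  2.94988093e-01  9.55500468e-01 -6.04869182e-04] 0.9942668739523142 [-0.96220238  1.030758   -0.48449418]
```

View pics/w11.png

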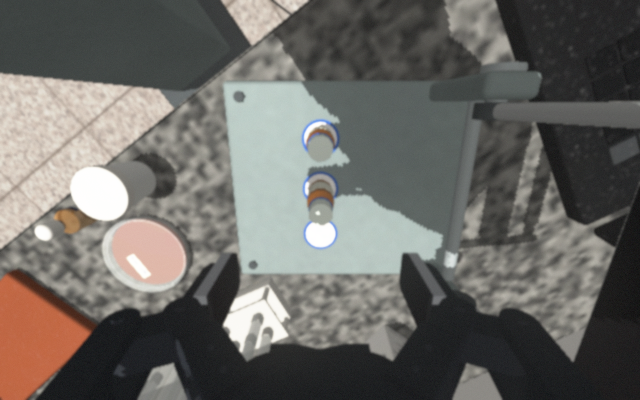

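play_rows(targets=[[-0.001,-0.055,0.006,0,0,-4],[-0.001,-0.055,0.006,0,0,-4],[-0.001,-0.055,0.006,0,0,-4],[-0.001,-0.055,0.006,0,0,-4],[-0.001,-0.055,0.006,0,0,-4]])

```text
time: 16.08
tool_pos: [0.4859, -0.0573, 0.199]
tcp_rot: [-0.001, 0.457, 0.889, -0.0]
force: [1.7, -0.2, 0.6]
width: 0.996
```

play_rows(targets=[[-0.002,-0.055,0,0,0,-4],[-0.002,-0.055,0,0,0,-4],[-0.002,-0.055,0,0,0,-4],[-0.001,-0.055,0,0,0,-4],[0,-0.04,0,0,0,-4.5]])

```text
time: 16.7
tool_pos: [0.4789, -0.3176, 0.1984]
tcp_rot: [-0.001, 0.609, 0.793, -0.0]
force: [0.8, -0.1, -0.1]
width: 0.99
```

play_rows(targets=[[0,0,0,0,0,0],[0,0,0,0,0,0]])

```text
time: 16.95
tool_pos: [0.479, -0.3149, 0.1988]
tcp_rot: [-0.002, 0.607, 0.794, 0.0]
force: [0.4, 0.3, 0.6]
width: 0.997
```

Run:
```python
from h import *
f,K,T=snap('wrist','w12'); s=read_state();print(s['tool_pos'],s['tcp_rot'],s['width'],s['force'])
for p in [(.478,-.3315)]: print(proj([[*p,.0875],[*p,.014]],K,T).round(1).tolist())
```

```text
[ 0.47927553 -0.31452601  0.19911119] [-1.35476631e-03  6.07061157e-01  7.94653960e-01  1.73868104e-05] 0.9932741478653161 [ 0.05039757 -0.59676115 -0.10641936]
[[313.9, 219.0], [315.2, 194.2]]
```

View pics/w12.png

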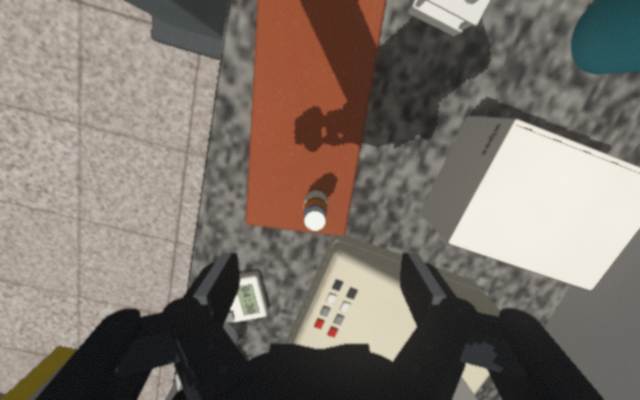

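Run:
```python
from h import *
f,K,T=load('w12')
for z in (0,.035,.06): print(toplane([(340,240),(420,258),(490,295)],K,T,z).round(3).tolist())
```

```text
[[0.524, -0.386, 0.0], [0.63, -0.383, 0.0], [0.741, -0.411, 0.0]]
[[0.517, -0.369, 0.035], [0.611, -0.367, 0.035], [0.71, -0.392, 0.035]]
[[0.512, -0.358, 0.06], [0.598, -0.356, 0.06], [0.688, -0.378, 0.06]]
```

play_rows(targets=[[-0.001,-0.016,-0.05,0,0,0],[0,0,-0.05,0,0,0],[0,0,-0.03,0,0,0],[0,0,-0.019,0,0,0],[0,0,0,0,0,0]])

```text
time: 17.62
tool_pos: [0.4785, -0.3305, 0.0503]
tcp_rot: [-0.001, 0.607, 0.795, -0.0]
force: [-0.6, -0.5, 0.6]
width: 0.997
```

play_rows(targets=[[0,0,0,0,0,0],[0,0,0,0,0,0],[0,0,0,0,0,0],[0,0,0,0,0,0],[0,0,0,0,0,0]], jaw=0.005, squeeze=30)

```text
time: 18.25
tool_pos: [0.4792, -0.3321, 0.0522]
tcp_rot: [0.001, 0.607, 0.794, 0.0]
force: [-0.7, -0.9, 7.3]
width: 0.271
```

play_rows(targets=[[0,0,0.04,0,0,0],[0,0.01,0.05,0,0,0],[0.004,0.045,0.02,0,0,4],[0.005,0.055,0,0,0,4],[0.005,0.055,0,0,0,4]])

```text
time: 18.88
tool_pos: [0.4929, -0.1655, 0.1619]
tcp_rot: [0.001, 0.521, 0.854, 0.0]
force: [0.8, -0.9, -1.1]
width: 0.27
```

play_rows(targets=[[0.005,0.055,0,0,0,4],[0.005,0.055,0,0,0,4],[0.005,0.055,0,0,0,4],[0.005,0.055,0,0,0,4],[0.005,0.055,0,0,0,4]])

```text
time: 19.5
tool_pos: [0.5178, 0.11, 0.1614]
tcp_rot: [0.0, 0.364, 0.931, 0.0]
force: [1.0, -0.2, -0.6]
width: 0.27
```

play_rows(targets=[[0.005,0.045,0,0,0,4],[0.005,0.03,0,0,0,4.5],[0,0,0,0,0,0],[0,0,0,0,0,0]])

```text
time: 20.0
tool_pos: [0.5274, 0.1827, 0.1611]
tcp_rot: [-0.0, 0.295, 0.955, -0.0]
force: [-0.6, 0.3, -1.4]
width: 0.275
```

Run:
```python
from h import *
f,K,T=snap('wrist','w13'); s=read_state();print(s['tool_pos'],s['tcp_rot'],s['width'],s['force'])
print(proj([[.5324,.1901,.015]],K,T))
```

```text
[0.52743024 0.18235576 0.16112104] [-3.37536753e-04  2.95598928e-01  9.55312012e-01 -3.46398525e-04] 0.2675404285196785 [-0.20510879 -0.2560904   0.01653115]
[[329.83779334 190.88134647]]
```

View pics/w13.png

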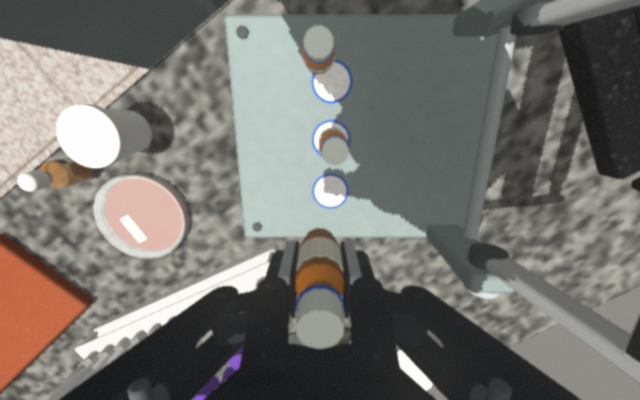

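play_rows(targets=[[0.005,0.008,-0.045,0,0,0],[0,0,-0.035,0,0,0],[0,0,-0.018,0,0,0],[0,0,-0.009,0,0,0],[0,0,0,0,0,0]])

```text
time: 20.68
tool_pos: [0.5333, 0.191, 0.0546]
tcp_rot: [0.0, 0.295, 0.955, 0.0]
force: [-0.5, 0.4, -0.6]
width: 0.268
```

Run:
```python
from h import *
s=read_state();print(s['tool_pos'],s['tcp_rot'],s['width'],s['force'])
f,K,T=load('w13'); print(toplane([(318.5,42)],K,T,.0885),toplane([(333,149)],K,T,.0885))
```

```text
[0.53332018 0.19100458 0.05463862] [1.76992806e-04 2.95342986e-01 9.55391267e-01 1.25060462e-04] 0.26820088960671146 [-0.53775808  0.408473   -0.56379434]
[[0.43026146 0.24686309 0.0885    ]] [[0.48906402 0.21852949 0.0885    ]]
```

play_rows(targets=[[0,0,-0.0015,0,0,0],[0,0,-0.001,0,0,0],[0,0,0,0,0,0]])

```text
time: 21.05
tool_pos: [0.5336, 0.1915, 0.0532]
tcp_rot: [0.001, 0.295, 0.956, 0.0]
force: [-1.3, -0.5, 7.0]
width: 0.267
```

play_rows(targets=[[0,0,0,0,0,0],[0,0,0,0,0,0],[0,0,0,0,0,0]], jaw=0.06)

```text
time: 21.42
tool_pos: [0.5329, 0.1913, 0.0519]
tcp_rot: [0.0, 0.295, 0.956, 0.0]
force: [0.1, -0.2, 0.9]
width: 0.704
```

play_rows(targets=[[0,0,0.03,0,0,0],[0,0,0.045,0,0,0],[-0.03,0.01,0.045,0,0,0],[-0.03,0.01,0,0,0,0],[0,0,0,0,0,0]], jaw=0.085)

```text
time: 22.05
tool_pos: [0.4711, 0.2116, 0.1723]
tcp_rot: [-0.0, 0.294, 0.956, -0.0]
force: [0.2, -0.4, -0.0]
width: 0.993
```

Run:
```python
from h import *
f,K,T=snap('wrist','w14'); s=read_state();print(s['tool_pos'],s['tcp_rot'],s['width'],s['force'])
```

```text
[0.47238471 0.21148547 0.17207567] [1.12258745e-04 2.94408644e-01 9.55679620e-01 4.29215735e-05] 0.9918678291761437 [ 0.82415158  0.50244888 -0.48108196]
```

View pics/w14.png

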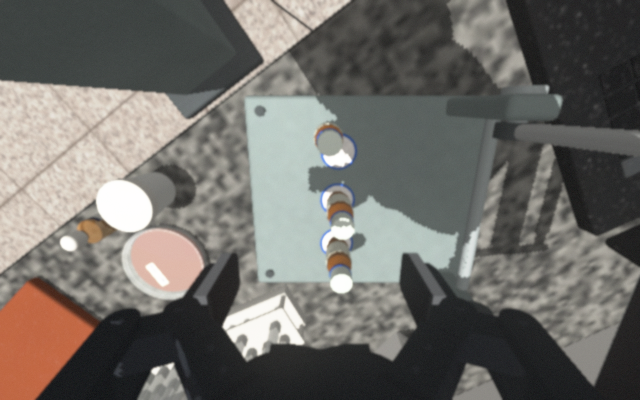

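Run:
```python
from h import *
f,K,T=load('w14')
P=toplane([(330,143),(342,220),(341,283)],K,T,.0885)
c=np.array([.4913,.2184]);a=np.deg2rad(55.5);x=np.array([np.cos(a),np.sin(a)]);y=np.array([-x[1],x[0]])
for p in P: d=p[:2]-c; print(p.round(4),(d@x).round(4),(d@y).round(4))
cv2.imwrite('pics/z6.png',cv2.resize(f[90:300,230:450],None,fx=3.6,fy=2.8,interpolation=cv2.INTER_CUBIC))
```

```text
[0.4296 0.2474 0.0885] -0.011 0.0673
[0.4843 0.2224 0.0885] -0.0007 0.008
[0.5322 0.1906 0.0885] 0.0002 -0.0494
```

View pics/z6.png

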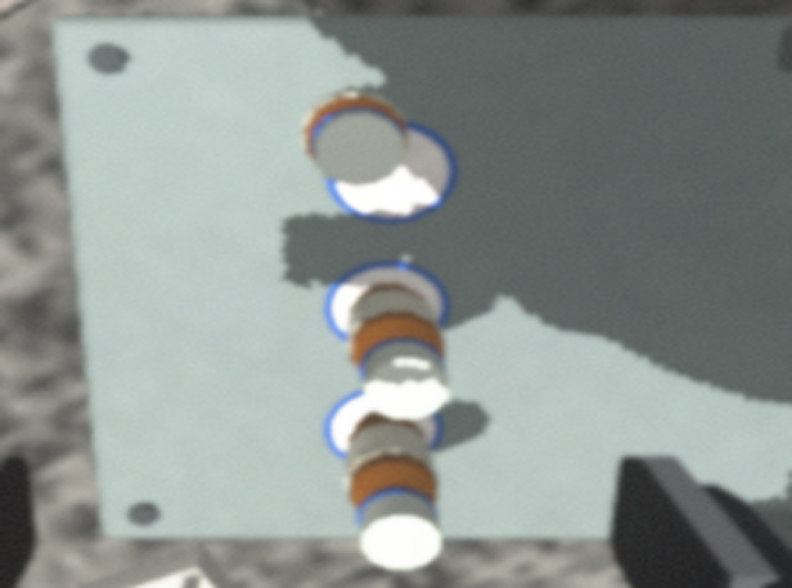

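play_rows(targets=[[-0.035,0.035,0,0,0,0],[-0.008,0.001,-0.04,0,0,0],[0,0,-0.04,0,0,0],[0,0,-0.03,0,0,0],[0,0,-0.012,0,0,0]])

```text
time: 22.72
tool_pos: [0.4297, 0.2467, 0.0478]
tcp_rot: [-0.001, 0.295, 0.955, -0.001]
force: [-0.4, 0.0, 0.4]
width: 0.994
```

play_rows(targets=[[0,0,0,0,0,0],[0,0,0,0,0,0]])

```text
time: 22.98
tool_pos: [0.4308, 0.2475, 0.0506]
tcp_rot: [0.001, 0.295, 0.955, 0.001]
force: [-0.4, -0.6, 0.7]
width: 0.997
```

Run:
```python
from h import *
f,K,T=snap('wrist','w15'); s=read_state();print(s['tool_pos'],s['tcp_rot'],s['width'],s['force'])
```

```text
[0.43079916 0.24762093 0.0508137 ] [6.99666774e-04 2.95025175e-01 9.55488968e-01 6.98916463e-04] 0.9981177498605989 [-0.06996412 -0.31260523  0.57413686]
```

View pics/w15.png

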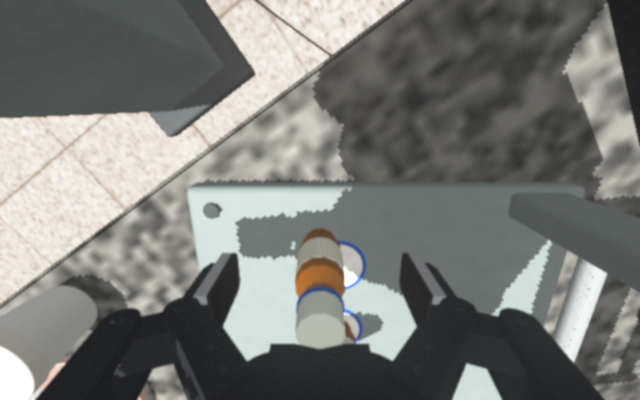

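Vial centred between the open fingers (320,290), ring visible just beside it. Grip, lift slightly, shift back onto the ring.

play_rows(targets=[[0,0,0,0,0,0],[0,0,0,0,0,0],[0,0,0,0,0,0],[0,0,0,0,0,0],[0,0,0,0,0,0]], jaw=0.005, squeeze=30)

```text
time: 23.65
tool_pos: [0.43, 0.2473, 0.0501]
tcp_rot: [0.0, 0.295, 0.956, 0.0]
force: [-1.5, -0.4, 5.7]
width: 0.272
```

play_rows(targets=[[0,0,0.012,0,0,0],[0.01,0,0,0,0,0],[0.01,0,0,0,0,0],[0,0,-0.008,0,0,0],[0,0,0,0,0,0]])

```text
time: 24.28
tool_pos: [0.4492, 0.2468, 0.0528]
tcp_rot: [-0.001, 0.295, 0.955, -0.001]
force: [-0.4, 0.5, -1.1]
width: 0.273
```

Run:
```python
from h import *
f,K,T=snap('wrist','w16'); s=read_state();print(s['tool_pos'],s['tcp_rot'],s['width'],s['force'])
```

```text
[0.44915114 0.24684132 0.05298701] [-7.45787471e-04  2.95048738e-01  9.55481643e-01 -7.19019117e-04] 0.2723814031192592 [-0.24331635  0.46375302 -1.44611932]
```

View pics/w16.png

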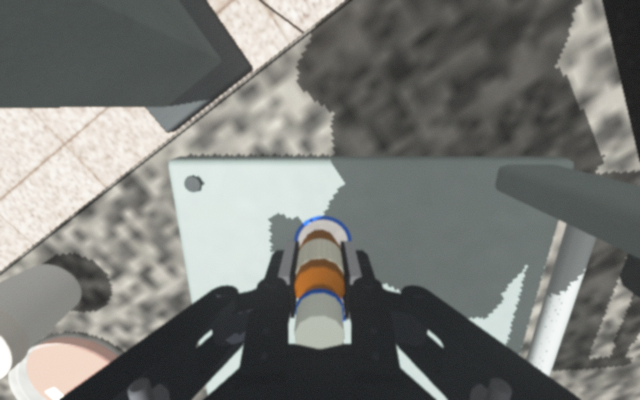

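play_rows(targets=[[0.001,0,-0.0015,0,0,0],[0,0,-0.001,0,0,0],[0,0,0,0,0,0]])

```text
time: 24.7
tool_pos: [0.4508, 0.2473, 0.0513]
tcp_rot: [-0.0, 0.295, 0.956, -0.0]
force: [0.5, -0.0, -0.9]
width: 0.268
```

play_rows(targets=[[0,0,0,0,0,0],[0,0,0,0,0,0],[0,0,0,0,0,0]], jaw=0.06)

```text
time: 25.08
tool_pos: [0.451, 0.2473, 0.0514]
tcp_rot: [0.0, 0.295, 0.956, 0.0]
force: [-0.5, 0.1, -0.6]
width: 0.702
```

play_rows(targets=[[0,0,0.03,0,0,0],[0,0,0.045,0,0,0],[0.01,-0.015,0.045,0,0,0],[0.01,-0.015,0.02,0,0,0],[0,0,0,0,0,0]], jaw=0.085)

```text
time: 25.7
tool_pos: [0.4723, 0.2171, 0.1929]
tcp_rot: [0.002, 0.296, 0.955, 0.001]
force: [-0.5, 0.4, -0.3]
width: 0.995
```

Run:
```python
from h import *
f,K,T=snap('wrist','w17'); s=read_state();print(s['tool_pos'],s['tcp_rot'],s['width'],s['force'])
snap('scene','s17')
```

```text
[0.47106896 0.21718711 0.19153934] [3.81850872e-04 2.95548554e-01 9.55327543e-01 4.37584427e-04] 0.9941253406049786 [ 0.2689742   0.75210921 -0.21505102]
```

View pics/w17.png

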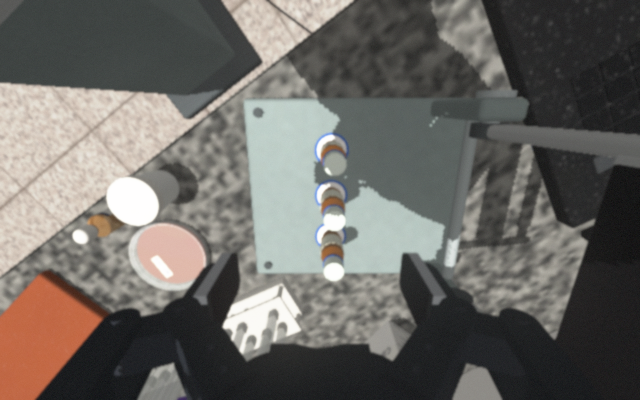

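View pics/s17.png

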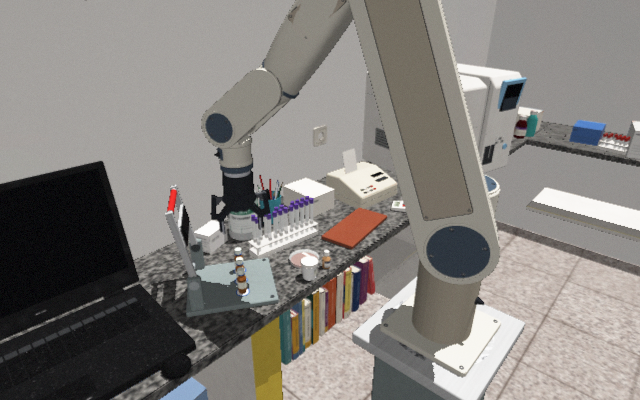

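Run:
```python
from h import *
H=np.array([.5745,.3395,.277]); y=np.array([-.824,.566,0])
for n in ['scene0','side0','s17']:
    f,K,T=load(n); hsv=cv2.cvtColor(f,cv2.COLOR_BGR2HSV)
    m=cv2.inRange(hsv,(0,180,120),(8,255,255))|cv2.inRange(hsv,(172,180,120),(180,255,255))
    k,l,s,c=cv2.connectedComponentsWithStats(m)
    print(n,proj([H,H+.06*y,H-.06*y],K,T).round(1).tolist(),[(s[i].tolist(),c[i].round(1).tolist()) for i in range(1,k) if s[i,4]>40])
```

```text
scene0 [[172.8, 200.6], [171.0, 211.6], [174.4, 190.8]] [([168, 190, 9, 21, 116], [172.0, 199.9])]
side0 [[304.6, 129.0], [290.1, 128.1], [319.4, 129.8]] [([295, 127, 25, 5, 75], [307.2, 128.6])]
s17 [[172.8, 200.6], [171.0, 211.6], [174.4, 190.8]] [([168, 190, 9, 21, 115], [172.0, 199.9]), ([328, 279, 8, 26, 100], [331.9, 290.0]), ([329, 305, 6, 23, 85], [331.3, 316.7])]
```

Run:
```python
from h import *
f,K,T=load('scene0')
print(toplane([(138,290),(190,345),(105,165)],K,T,.02),toplane([(105,165)],K,T,.25))
f,K,T=load('side0')
cv2.imwrite('pics/z7.png',cv2.resize(f[60:260,250:400],None,fx=4,fy=3,interpolation=cv2.INTER_CUBIC))
```

```text
[[0.65627596 0.43622556 0.02      ]
 [0.38199635 0.4529926  0.02      ]
 [1.66394733 0.08829145 0.02      ]] [[1.01867035 0.31746939 0.25      ]]
```

View pics/z7.png

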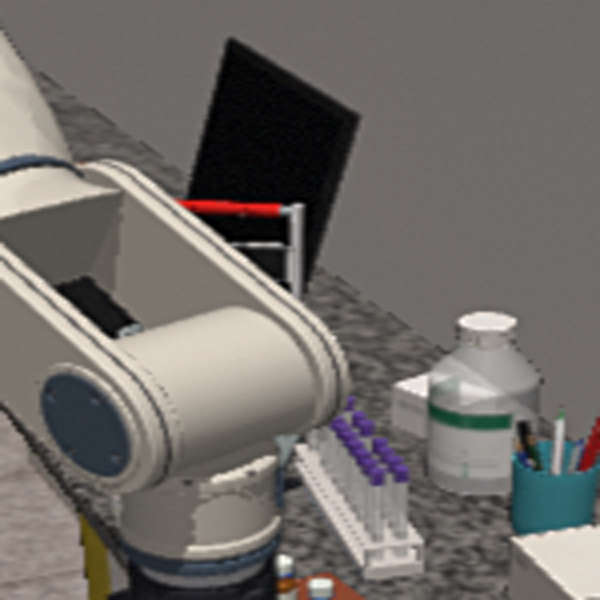

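play_rows(targets=[[0,0,0.055,0,0,0],[0,0,0.055,0,0,0],[0,0,0.055,0,0,0],[0.03,0.035,0,0,0,0],[0.03,0.035,0,0,0,0]], jaw=0.06)

```text
time: 26.42
tool_pos: [0.531, 0.2886, 0.3557]
tcp_rot: [-0.0, 0.295, 0.956, -0.0]
force: [0.4, -0.6, -0.4]
width: 0.704
```

play_rows(targets=[[0.03,0.035,0,0,0,0],[0.013,0.017,0,0,0,0],[0,0,0,0,0,0],[0,0,0,0,0,0]])

```text
time: 26.92
tool_pos: [0.5728, 0.339, 0.3547]
tcp_rot: [-0.001, 0.295, 0.956, -0.001]
force: [-0.6, 1.0, -0.0]
width: 0.708
```

Run:
```python
from h import *
f,K,T=snap('wrist','w18'); s=read_state();print(s['tool_pos'],s['tcp_rot'],s['width'],s['force'],s['joint_pos'])
snap('side','d18')
H=np.array([.5745,.3395,.277]); y=np.array([-.824,.566,0])
print(proj([H,H+.06*y,H+.077*y],K,T))
```

```text
[0.57296861 0.33876022 0.35533973] [-6.88286016e-04  2.94920623e-01  9.55521201e-01 -7.66101333e-04] 0.7000098318370971 [ 0.85483322 -0.42633538  1.12490565] [ 5.16092371e-01  3.94917986e-01  1.43201344e+00 -4.97627558e-05
  1.31672042e+00 -4.55946181e-01]
[[323.10703328 218.56012336]
 [323.80209284 137.70691259]
 [324.02432317 111.85584012]]
```

View pics/w18.png

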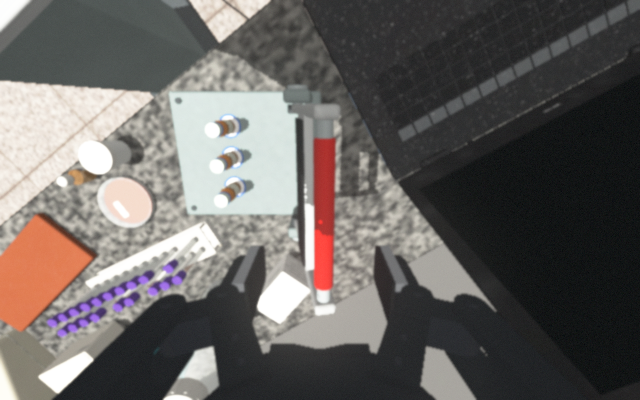

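View pics/d18.png

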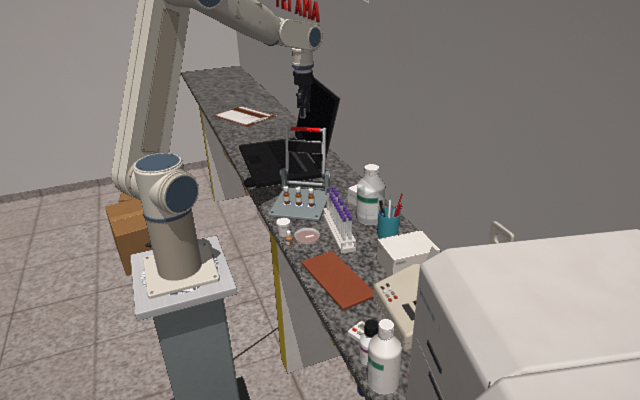

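Run:
```python
from h import *
f,K,T=load('w18')
for z in (.02,.1,.2,.25): print(z,toplane([(400,180),(415,187),(500,290),(600,390)],K,T,z).round(3).tolist())
# triangulate top-left corner of screen: scene (105,165); wrist (600,390)
f1,K1,T1=load('scene0')
d1=toplane([(105,165)],K1,T1,.3)[0]; 
for z in (.2,.25,.3,.35): print(z,toplane([(105,165)],K1,T1,z)[0].round(3),toplane([(600,390)],K,T,z)[0].round(3))
fd,Kd,Td=load('side0')
for z in (.2,.25,.3): print('side',toplane([(338,92),(309,75),(325,150)],Kd,Td,z).round(3).tolist())
```

```text
0.02 [[0.678, 0.426, 0.02], [0.703, 0.441, 0.02], [0.973, 0.478, 0.02], [1.337, 0.556, 0.02]]
0.1 [[0.648, 0.419, 0.1], [0.668, 0.431, 0.1], [0.891, 0.461, 0.1], [1.19, 0.526, 0.1]]
0.2 [[0.61, 0.409, 0.2], [0.625, 0.418, 0.2], [0.788, 0.441, 0.2], [1.008, 0.488, 0.2]]
0.25 [[0.591, 0.405, 0.25], [0.603, 0.412, 0.25], [0.737, 0.43, 0.25], [0.916, 0.469, 0.25]]
0.2 [1.159 0.268 0.2  ] [1.008 0.488 0.2  ]
0.25 [1.019 0.317 0.25 ] [0.916 0.469 0.25 ]
0.3 [0.878 0.367 0.3  ] [0.825 0.45  0.3  ]
0.35 [0.738 0.417 0.35 ] [0.734 0.431 0.35 ]
side [[1.005, 0.981, 0.2], [0.991, 1.39, 0.2], [0.635, 0.277, 0.2]]
side [[0.936, 0.826, 0.25], [0.923, 1.207, 0.25], [0.591, 0.17, 0.25]]
side [[0.867, 0.672, 0.3], [0.855, 1.025, 0.3], [0.547, 0.063, 0.3]]
```

play_rows(targets=[[0.001,0.001,-0.04,0,0,0],[0,0,-0.025,0,0,0],[0,0,-0.01,0,0,0],[0,0,0,0,0,0]])

```text
time: 27.52
tool_pos: [0.5748, 0.3399, 0.2814]
tcp_rot: [-0.0, 0.295, 0.955, -0.0]
force: [-0.8, 0.4, 0.4]
width: 0.704
```

play_rows(targets=[[0,0,0,0,0,0],[0,0,0,0,0,0],[0,0,0,0,0,0],[0,0,0,0,0,0]], jaw=0.004, squeeze=50)

```text
time: 28.02
tool_pos: [0.5755, 0.3408, 0.2825]
tcp_rot: [0.001, 0.295, 0.956, 0.001]
force: [0.6, 2.0, 4.8]
width: 0.169
```

Run:
```python
from h import *
f,K,T=snap('wrist','w19'); s=read_state();print(s['tool_pos'],s['tcp_rot'],s['width'],s['force'])
# arc rows from phi0 to 180
c=np.array([.4913,.2184]);a=np.deg2rad(55.5);x=np.array([np.cos(a),np.sin(a)])
def pos(phi):
    r=.115+.185*np.cos(np.deg2rad(phi)); return np.r_[c+r*x,.095+.185*np.sin(np.deg2rad(phi))]
ph=np.arange(80,180.1,5); P=np.array([pos(p) for p in ph])
for i in range(20): print(ph[i+1],P[i+1].round(4).tolist(),(P[i+1]-P[i]).round(4).tolist())
```

```text
[0.57550315 0.34080746 0.28245456] [7.43828786e-04 2.94955430e-01 9.55510249e-01 9.51710944e-04] 0.16902824461648597 [0.13557261 0.94910443 6.09779329]
85.0 [0.5656, 0.3265, 0.2793] [-0.0091, -0.0132, 0.0021]
90.0 [0.5564, 0.3132, 0.28] [-0.0091, -0.0133, 0.0007]
95.0 [0.5473, 0.2999, 0.2793] [-0.0091, -0.0133, -0.0007]
100.0 [0.5382, 0.2867, 0.2772] [-0.0091, -0.0132, -0.0021]
105.0 [0.5293, 0.2737, 0.2737] [-0.0089, -0.013, -0.0035]
110.0 [0.5206, 0.261, 0.2688] [-0.0087, -0.0127, -0.0049]
115.0 [0.5122, 0.2487, 0.2627] [-0.0084, -0.0123, -0.0062]
120.0 [0.504, 0.2369, 0.2552] [-0.0081, -0.0118, -0.0075]
125.0 [0.4963, 0.2257, 0.2465] [-0.0077, -0.0112, -0.0087]
130.0 [0.4891, 0.2152, 0.2367] [-0.0073, -0.0106, -0.0098]
135.0 [0.4823, 0.2054, 0.2258] [-0.0067, -0.0098, -0.0109]
140.0 [0.4762, 0.1964, 0.2139] [-0.0062, -0.009, -0.0119]
145.0 [0.4706, 0.1883, 0.2011] [-0.0056, -0.0081, -0.0128]
150.0 [0.4657, 0.1811, 0.1875] [-0.0049, -0.0071, -0.0136]
155.0 [0.4615, 0.175, 0.1732] [-0.0042, -0.0061, -0.0143]
160.0 [0.458, 0.1699, 0.1583] [-0.0035, -0.0051, -0.0149]
165.0 [0.4552, 0.1659, 0.1429] [-0.0027, -0.004, -0.0154]
170.0 [0.4532, 0.163, 0.1271] [-0.002, -0.0029, -0.0158]
175.0 [0.4521, 0.1613, 0.1111] [-0.0012, -0.0017, -0.016]
180.0 [0.4517, 0.1607, 0.095] [-0.0004, -0.0006, -0.0161]
```

View pics/w19.png

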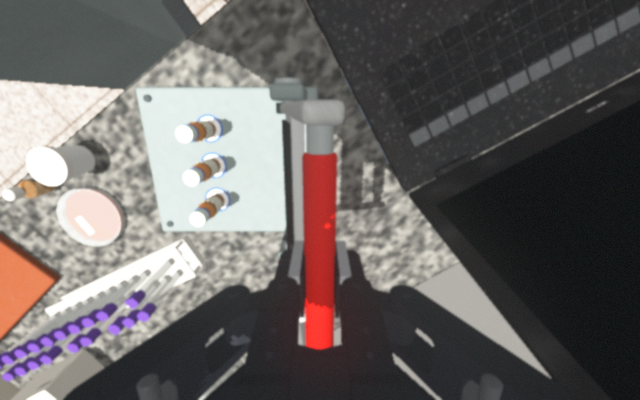

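play_rows(targets=[[-0.009,-0.013,0.002,0,0,0],[-0.009,-0.0135,0.001,0,0,0],[-0.009,-0.013,-0.001,0,0,0],[-0.0095,-0.0135,-0.002,0,0,0],[-0.009,-0.013,-0.0035,0,0,0]])

```text
time: 28.7
tool_pos: [0.5312, 0.2756, 0.28]
tcp_rot: [0.002, 0.295, 0.955, 0.003]
force: [2.6, 4.0, 7.8]
width: 0.169
```

play_rows(targets=[[-0.0085,-0.0125,-0.005,0,0,0],[-0.0085,-0.0125,-0.006,0,0,0],[-0.008,-0.0115,-0.0075,0,0,0],[-0.008,-0.0115,-0.0085,0,0,0],[-0.007,-0.0105,-0.01,0,0,0]])

```text
time: 29.32
tool_pos: [0.4911, 0.2168, 0.2423]
tcp_rot: [0.002, 0.295, 0.955, 0.002]
force: [1.4, 5.2, 6.6]
width: 0.168
```

Run:
```python
from h import *
f,K,T=snap('wrist','w20'); s=read_state();print(s['tool_pos'],s['tcp_rot'],s['width'],s['force'])
snap('scene','s20')
```

```text
[0.48986927 0.21506172 0.2408608 ] [1.43484911e-03 2.94968945e-01 9.55505378e-01 8.57391988e-04] 0.16717661945625503 [ 4.67500409 -0.04676896  3.18956687]
```

View pics/w20.png

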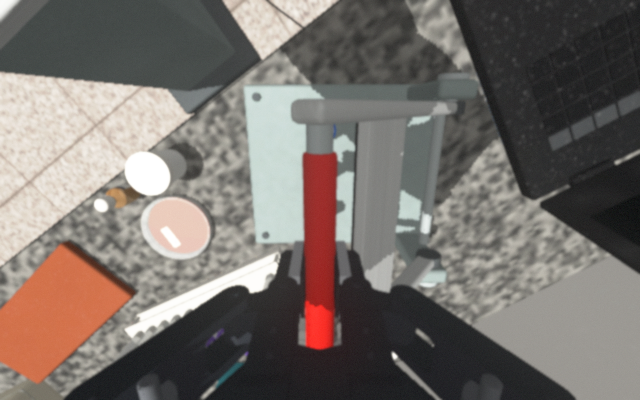

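View pics/s20.png

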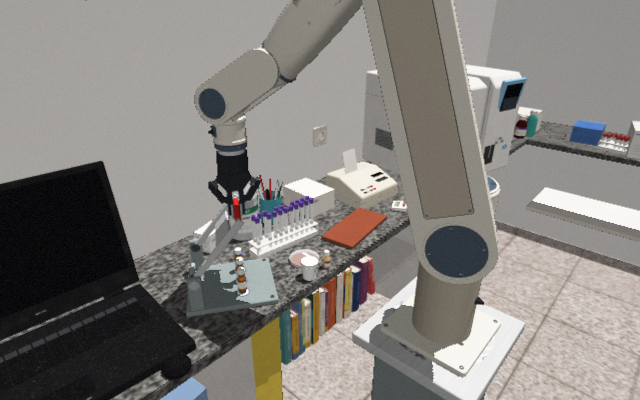

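play_rows(targets=[[-0.0065,-0.01,-0.011,0,0,0],[-0.006,-0.009,-0.012,0,0,0],[-0.0055,-0.008,-0.013,0,0,0],[-0.005,-0.007,-0.0135,0,0,0],[-0.0045,-0.006,-0.0145,0,0,0]])

```text
time: 30.05
tool_pos: [0.4638, 0.1768, 0.1779]
tcp_rot: [0.002, 0.295, 0.955, 0.002]
force: [3.8, 4.1, 6.9]
width: 0.166
```

play_rows(targets=[[-0.0035,-0.005,-0.015,0,0,0],[-0.003,-0.004,-0.0155,0,0,0],[-0.002,-0.003,-0.016,0,0,0],[-0.001,-0.0015,-0.016,0,0,0],[0,0,0,0,0,0]])

```text
time: 30.68
tool_pos: [0.4538, 0.1624, 0.1144]
tcp_rot: [0.001, 0.295, 0.956, 0.0]
force: [2.6, -2.9, 8.6]
width: 0.164
```

Run:
```python
from h import *
f,K,T=snap('wrist','w21'); s=read_state();print(s['tool_pos'],s['tcp_rot'],s['width'],s['force'])
snap('scene','s21')
```

```text
[0.45385471 0.16238024 0.11472464] [9.96309031e-04 2.94899298e-01 9.55527745e-01 3.74527864e-04] 0.16410265541375582 [ 2.27509055 -2.95071701  7.55027224]
```

View pics/w21.png

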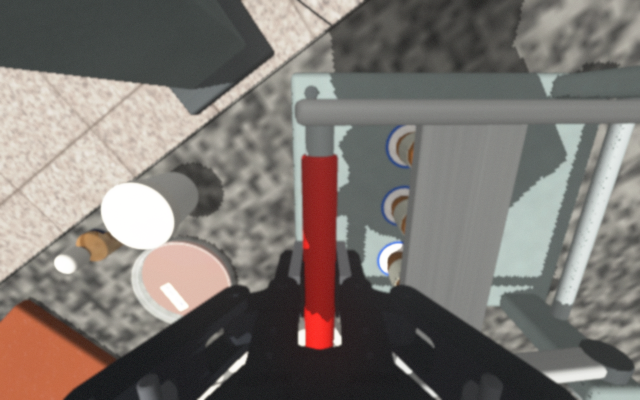

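play_rows(targets=[[-0.0005,-0.0005,-0.006,0,0,0],[0,0,-0.005,0,0,0],[0,0,-0.004,0,0,0],[0,0,-0.002,0,0,0],[0,0,0,0,0,0]])

```text
time: 31.4
tool_pos: [0.4532, 0.1615, 0.0981]
tcp_rot: [0.001, 0.295, 0.956, 0.0]
force: [3.4, -6.2, 9.4]
width: 0.166
```

play_rows(targets=[[0,0,-0.001,0,0,0],[0,0,-0.001,0,0,0],[0,0,0,0,0,0]])

```text
time: 31.78
tool_pos: [0.4533, 0.1615, 0.0963]
tcp_rot: [0.001, 0.295, 0.956, 0.0]
force: [2.0, -5.8, 10.8]
width: 0.168
```

play_rows(targets=[[0,0,-0.001,0,0,0],[0,0,-0.001,0,0,0],[0,0,0,0,0,0]])

```text
time: 32.15
tool_pos: [0.4532, 0.1615, 0.0943]
tcp_rot: [0.001, 0.295, 0.956, 0.0]
force: [2.0, -6.1, 11.5]
width: 0.17
```

Run:
```python
from h import *
f,K,T=snap('wrist','w22'); s=read_state();print(s['tool_pos'],s['width'],s['force'])
f,K,T=snap('scene','s22')
cv2.imwrite('pics/z8.png',cv2.resize(f[180:320,170:310],None,fx=5,fy=4.2857,interpolation=cv2.INTER_CUBIC))
```

```text
[0.45323471 0.16150252 0.09433701] 0.16481578849625433 [ 1.30812067 -6.35251362 12.30060771]
```

View pics/z8.png

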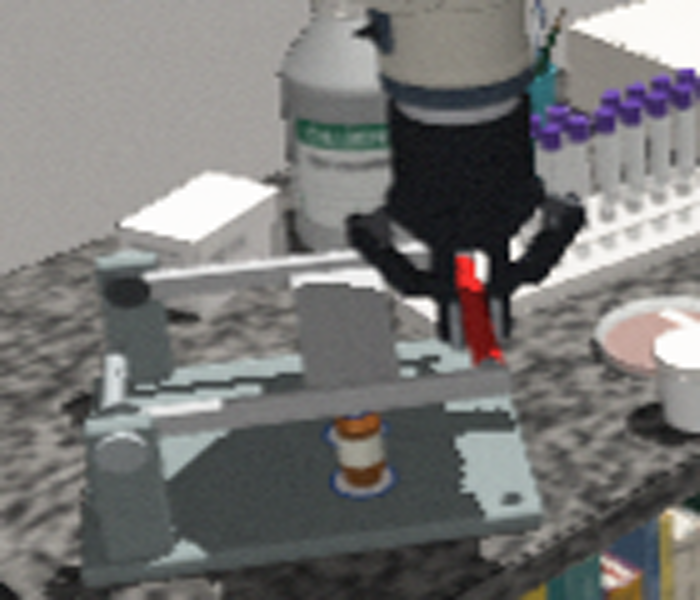

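View pics/w22.png

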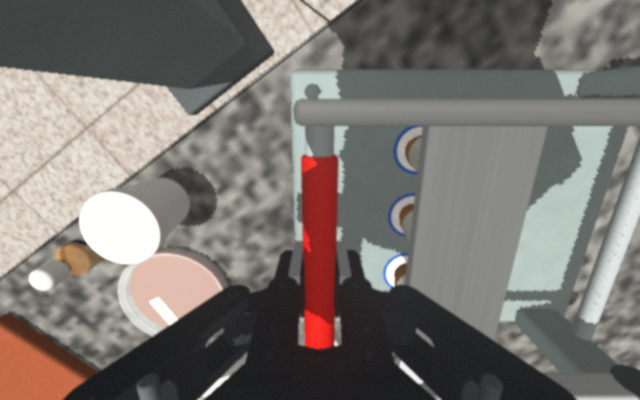

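play_rows(targets=[[0,0,-0.001,0,0,0],[0,0,-0.001,0,0,0],[0,0,0,0,0,0]])

```text
time: 32.62
tool_pos: [0.4532, 0.1615, 0.0932]
tcp_rot: [0.001, 0.295, 0.956, 0.0]
force: [-0.9, -6.6, 24.6]
width: 0.167
```

play_rows(targets=[[0,0,-0.001,0,0,0],[0,0,-0.001,0,0,0],[0,0,0,0,0,0]])

```text
time: 33.0
tool_pos: [0.4533, 0.1614, 0.0924]
tcp_rot: [0.001, 0.295, 0.956, 0.0]
force: [-5.8, -9.0, 43.8]
width: 0.167
```

Run:
```python
from h import *
f,K,T=snap('wrist','w23'); s=read_state();print(s['tool_pos'],s['width'],s['force'])
for n in ('w19','w20','w21','w22','w23'):
    f,K,T=load(n); hsv=cv2.cvtColor(f,cv2.COLOR_BGR2HSV)
    m=cv2.inRange(hsv,(0,150,80),(8,255,255))|cv2.inRange(hsv,(172,150,80),(180,255,255)); m[:,:290]=0;m[:,350:]=0
    p=np.argwhere(m>0); q=p[(p[:,0]>180)&(p[:,0]<230)]
    print(n,p.min(0),p.max(0),len(q)/49)
```

```text
[0.45326613 0.16143046 0.09243917] 0.16616601277608997 [-5.93444939 -8.96882535 43.72785405]
w19 [154 304] [349 335] 30.632653061224488
w20 [154 304] [349 335] 30.06122448979592
w21 [156 303] [349 336] 32.204081632653065
w22 [156 302] [349 336] 33.244897959183675
w23 [156 302] [349 336] 33.734693877551024
```

View pics/w23.png

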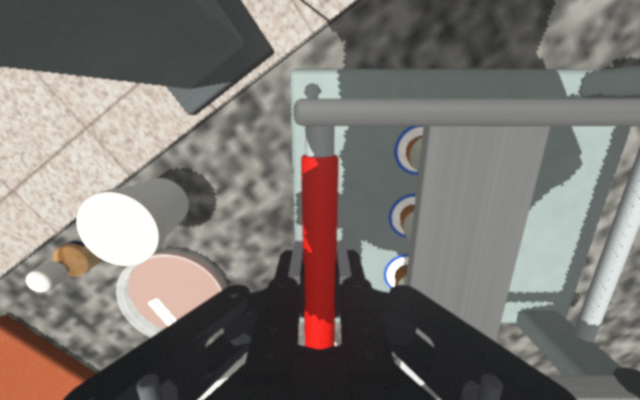

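play_rows(targets=[[0,0,0,0,0,0],[0,0,0.001,0,0,0],[0,0,0.001,0,0,0],[0,0,0.002,0,0,0],[0,0,0.004,0,0,0]])

```text
time: 33.67
tool_pos: [0.4532, 0.1614, 0.0979]
tcp_rot: [0.001, 0.295, 0.956, -0.0]
force: [5.0, -3.8, 3.4]
width: 0.168
```

Run:
```python
from h import *
s=read_state();print(s['tool_pos'],s['width'],s['force'])
c=np.array([.4913,.2184]);a=np.deg2rad(55.5);x=np.array([np.cos(a),np.sin(a)])
def pos(phi):
    r=.115+.185*np.cos(np.deg2rad(phi)); return np.r_[c+r*x,.095+.185*np.sin(np.deg2rad(phi))]
ph=np.linspace(178.0,80,30); P=np.array([pos(p) for p in ph])
Q=np.round((P-P[0])*2000)/2000; D=np.diff(Q,axis=0)
for i in range(0,len(D),5): print(round(ph[i+5],1) if i+5<len(ph) else '',[ [round(float(v),4) for v in d]+[0,0,0] for d in D[i:i+5]])
```

```text
[0.45320716 0.1614092  0.09787539] 0.16799711446592616 [ 5.04231368 -3.80414238  3.37505588]
161.1 [[0.0005, 0.0005, 0.011, 0, 0, 0], [0.0005, 0.001, 0.0105, 0, 0, 0], [0.0015, 0.002, 0.011, 0, 0, 0], [0.0015, 0.002, 0.0105, 0, 0, 0], [0.0015, 0.0025, 0.0105, 0, 0, 0]]
144.2 [[0.0025, 0.0035, 0.01, 0, 0, 0], [0.0025, 0.0035, 0.01, 0, 0, 0], [0.0025, 0.004, 0.01, 0, 0, 0], [0.0035, 0.0045, 0.009, 0, 0, 0], [0.003, 0.005, 0.009, 0, 0, 0]]
127.3 [[0.004, 0.0055, 0.009, 0, 0, 0], [0.004, 0.006, 0.008, 0, 0, 0], [0.0045, 0.0065, 0.008, 0, 0, 0], [0.0045, 0.0065, 0.0075, 0, 0, 0], [0.0045, 0.007, 0.0065, 0, 0, 0]]
110.4 [[0.005, 0.0075, 0.0065, 0, 0, 0], [0.0055, 0.0075, 0.006, 0, 0, 0], [0.0055, 0.0075, 0.005, 0, 0, 0], [0.0055, 0.0085, 0.005, 0, 0, 0], [0.0055, 0.008, 0.004, 0, 0, 0]]
93.5 [[0.006, 0.0085, 0.0035, 0, 0, 0], [0.006, 0.009, 0.003, 0, 0, 0], [0.006, 0.0085, 0.002, 0, 0, 0], [0.006, 0.009, 0.0015, 0, 0, 0], [0.0065, 0.009, 0.001, 0, 0, 0]]
 [[0.006, 0.009, 0.0005, 0, 0, 0], [0.006, 0.009, -0.0005, 0, 0, 0], [0.0065, 0.009, -0.0005, 0, 0, 0], [0.006, 0.009, -0.002, 0, 0, 0]]
```

play_rows(targets=[[0.0005,0.0005,0.008,0,0,0],[0.0005,0.001,0.0105,0,0,0],[0.001,0.0015,0.011,0,0,0],[0.0015,0.002,0.011,0,0,0],[0.002,0.003,0.0105,0,0,0]])

```text
time: 34.3
tool_pos: [0.4576, 0.1681, 0.1488]
tcp_rot: [0.0, 0.294, 0.956, -0.002]
force: [3.3, -13.3, 4.8]
width: 0.17
```

Run:
```python
from h import *
f,K,T=snap('wrist','w24'); s=read_state();print(s['tool_pos'],s['width'],s['force'])
```

```text
[0.45775904 0.16833068 0.14979233] 0.16031202608459041 [  1.64523218 -11.5258656    6.96407244]
```

View pics/w24.png

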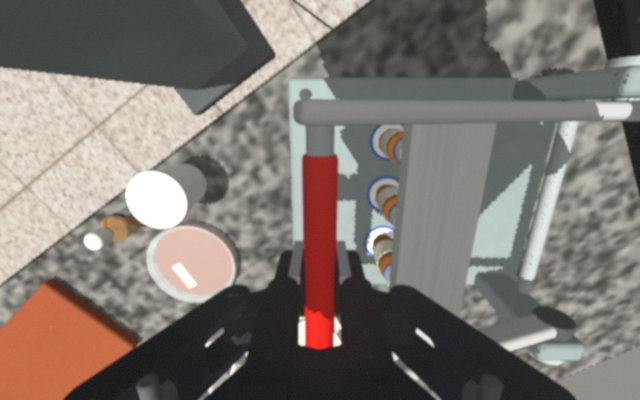

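play_rows(targets=[[0.0015,0.0025,0.01,0,0,0],[0.002,0.003,0.01,0,0,0],[0.0025,0.004,0.01,0,0,0],[0.0035,0.0045,0.009,0,0,0],[0.003,0.005,0.009,0,0,0]])

```text
time: 34.98
tool_pos: [0.4695, 0.1857, 0.1968]
tcp_rot: [-0.0, 0.294, 0.956, -0.004]
force: [1.4, -20.1, 12.1]
width: 0.166
```

play_rows(targets=[[0.004,0.0055,0.009,0,0,0],[0.004,0.006,0.008,0,0,0],[0.0045,0.0065,0.008,0,0,0],[0.0045,0.0065,0.0075,0,0,0],[0.0045,0.007,0.0065,0,0,0]])

```text
time: 35.6
tool_pos: [0.4893, 0.2155, 0.2374]
tcp_rot: [-0.001, 0.295, 0.956, -0.006]
force: [-13.8, -27.9, 37.2]
width: 0.169
```

play_rows(targets=[[0.005,0.0075,0.0065,0,0,0],[0.0055,0.0075,0.006,0,0,0],[0.0055,0.0075,0.005,0,0,0],[0.0055,0.0085,0.005,0,0,0],[0.0055,0.008,0.004,0,0,0]])

```text
time: 36.22
tool_pos: [0.5189, 0.2586, 0.2665]
tcp_rot: [0.001, 0.295, 0.956, -0.0]
force: [-10.1, -9.5, 33.1]
width: 0.17
```

Run:
```python
from h import *
f,K,T=snap('wrist','w25'); s=read_state();print(s['tool_pos'],s['width'],s['force'])
```

```text
[0.51967691 0.2596753  0.26704054] 0.16400042020955397 [-9.59494524 -7.67725045 35.20370307]
```

View pics/w25.png

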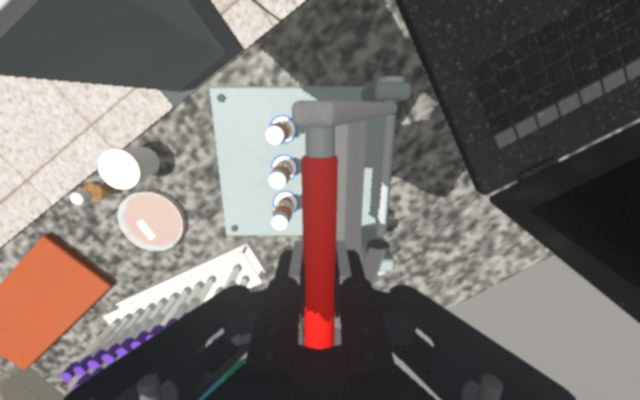

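play_rows(targets=[[0.002,0.003,0.003,0,0,0],[0.006,0.0085,0.0045,0,0,0],[0.006,0.009,0.003,0,0,0],[0.006,0.0085,0.002,0,0,0],[0.006,0.009,0.0015,0,0,0]])

```text
time: 36.9
tool_pos: [0.5453, 0.2972, 0.2765]
tcp_rot: [0.001, 0.295, 0.956, -0.0]
force: [2.6, -5.1, 6.5]
width: 0.171
```

play_rows(targets=[[0.0055,0.008,0.001,0,0,0],[0.0055,0.008,0.0005,0,0,0],[0.0055,0.008,0,0,0,0],[0.0055,0.008,-0.0005,0,0,0],[0,0,0,0,0,0]])

```text
time: 37.52
tool_pos: [0.5675, 0.33, 0.2767]
tcp_rot: [0.001, 0.295, 0.956, 0.0]
force: [5.2, -1.2, 2.8]
width: 0.169
```

Run:
```python
from h import *
f,K,T=snap('wrist','w26'); s=read_state();print(s['tool_pos'],s['width'],s['force'])
```

```text
[0.56743641 0.32983644 0.27669359] 0.16703986312149038 [ 5.54983392 -1.68259548  1.9170472 ]
```

View pics/w26.png

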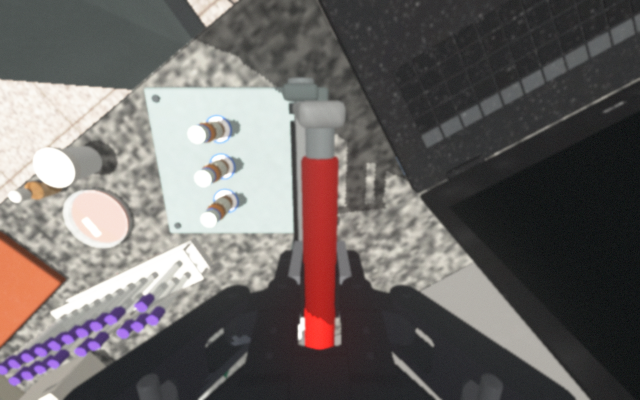

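play_rows(targets=[[0.004,0.0055,0,0,0,0],[0.004,0.0055,-0.0005,0,0,0],[0,0,0,0,0,0],[0,0,0,0,0,0]])

```text
time: 38.08
tool_pos: [0.5745, 0.3401, 0.2755]
tcp_rot: [-0.0, 0.295, 0.956, -0.0]
force: [5.3, -2.3, -1.6]
width: 0.17
```

play_rows(targets=[[0,0,0,0,0,0],[0,0,0,0,0,0],[0,0,0,0,0,0],[0,0,0.03,0,0,0],[0,0,0.05,0,0,0]], jaw=0.06)

```text
time: 38.7
tool_pos: [0.5733, 0.3399, 0.3551]
tcp_rot: [-0.002, 0.295, 0.956, -0.002]
force: [0.3, 0.2, 0.7]
width: 0.704
```

play_rows(targets=[[-0.03,-0.035,0.02,0,0,0],[-0.035,-0.04,0,0,0,0],[-0.03,-0.035,-0.04,0,0,0],[-0.01,-0.01,-0.05,0,0,0],[0,0,-0.05,0,0,0]], jaw=0.085)

```text
time: 39.33
tool_pos: [0.4686, 0.2196, 0.236]
tcp_rot: [0.001, 0.295, 0.955, 0.001]
force: [0.5, 0.2, 0.4]
width: 0.992
```

play_rows(targets=[[0,0,-0.01,0,0,0],[0,0,0,0,0,0],[0,0,0,0,0,0]])

```text
time: 39.7
tool_pos: [0.4707, 0.221, 0.2282]
tcp_rot: [0.001, 0.295, 0.956, 0.001]
force: [0.6, -0.1, 0.1]
width: 0.993
```

Run:
```python
from h import *
f,K,T=snap('wrist','w27'); s=read_state();print(s['tool_pos'],s['tcp_rot'],s['width'],s['force'])
snap('scene','s27')
f,K,T=load('s27')
cv2.imwrite('pics/z9.png',cv2.resize(f[180:320,150:310],None,fx=5,fy=4.2857,interpolation=cv2.INTER_CUBIC))
```

```text
[0.47065181 0.22096197 0.22817257] [0.00125117 0.29490103 0.95552632 0.00112572] 0.9921456307778412 [ 0.28054796 -0.35109726  0.47442927]
```

View pics/w27.png

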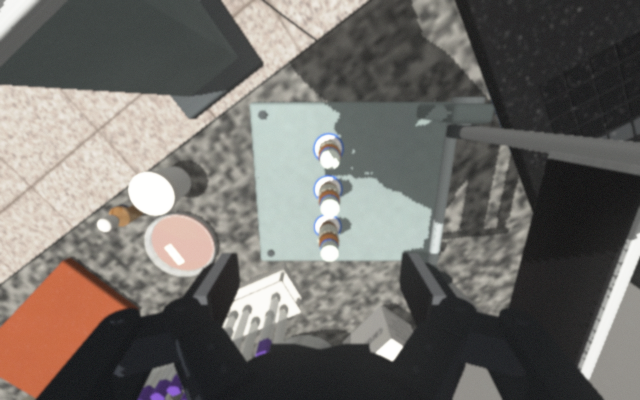

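View pics/z9.png

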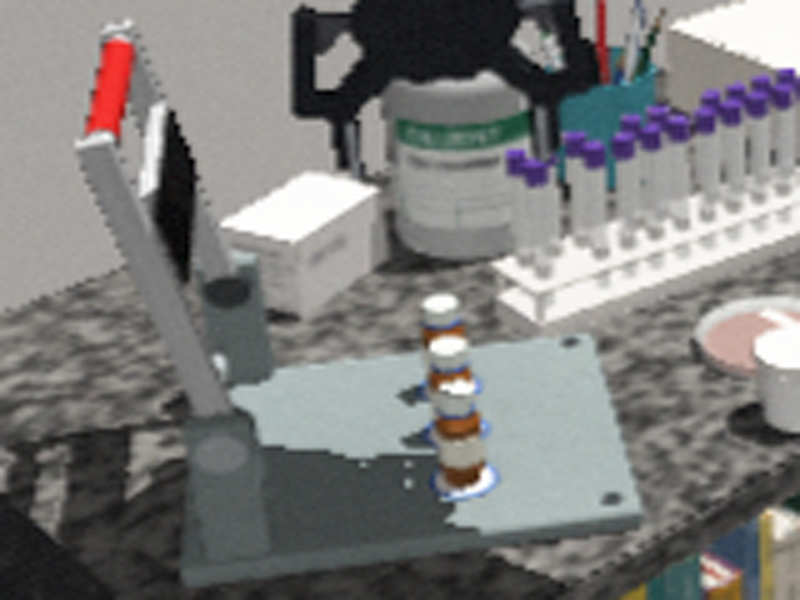

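Run:
```python
from h import *
a=load('s17')[0][235:300,215:265];b=load('s27')[0][235:300,215:265]
cv2.imwrite('pics/z10.png',cv2.resize(np.hstack([a,b]),None,fx=8,fy=8,interpolation=cv2.INTER_CUBIC))
```

```text
(no output)
```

View pics/z10.png

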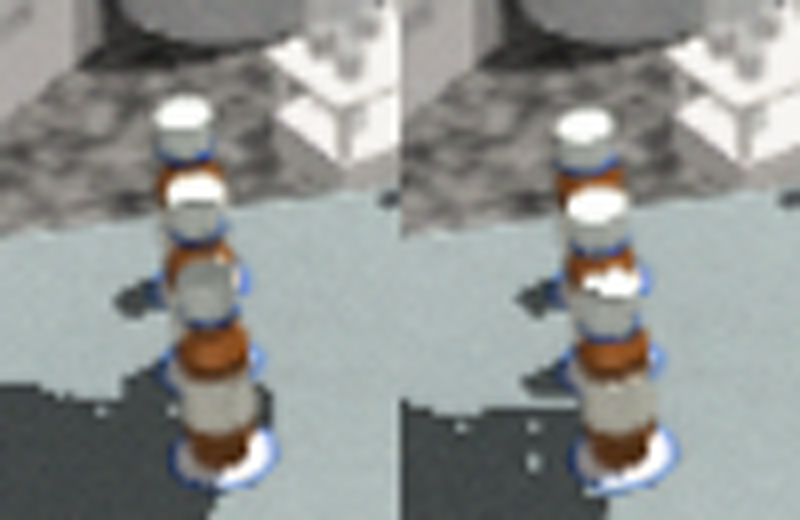

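Run:
```python
from h import *
f,K,T=load('w27'); print(toplane([(330,161),(330,205),(329,252)],K,T,.083)); 
cv2.imwrite('pics/z11.png',cv2.resize(f[120:270,290:370],None,fx=5,fy=4,interpolation=cv2.INTER_CUBIC))
```

```text
[[0.45148529 0.24530781 0.083     ]
 [0.48835218 0.22081879 0.083     ]
 [0.53167857 0.19077132 0.083     ]]
```

View pics/z11.png

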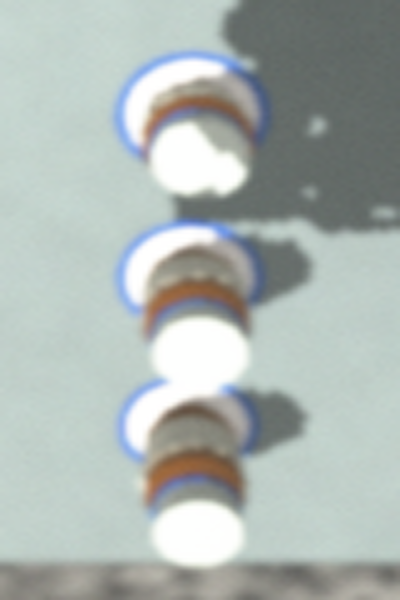

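play_rows(targets=[[0.04,-0.02,-0.03,0,0,0],[0.021,-0.01,-0.045,0,0,0],[0,0,-0.05,0,0,0],[0,0,-0.035,0,0,0],[0,0,-0.018,0,0,0]])

```text
time: 40.42
tool_pos: [0.5303, 0.1902, 0.0473]
tcp_rot: [-0.0, 0.295, 0.955, -0.0]
force: [0.7, 0.2, 0.2]
width: 0.998
```

play_rows(targets=[[0,0,0,0,0,0],[0,0,0,0,0,0]])

```text
time: 40.67
tool_pos: [0.5315, 0.1908, 0.0498]
tcp_rot: [0.001, 0.295, 0.956, 0.001]
force: [0.2, -0.3, -0.1]
width: 0.995
```

play_rows(targets=[[0,0,0,0,0,0],[0,0,0,0,0,0],[0,0,0,0,0,0],[0,0,0,0,0,0],[0,0,0,0,0,0]], jaw=0.005, squeeze=30)

```text
time: 41.3
tool_pos: [0.5306, 0.1904, 0.0488]
tcp_rot: [0.0, 0.295, 0.956, 0.0]
force: [-0.4, -0.9, 6.1]
width: 0.272
```

Run:
```python
from h import *
f,K,T=snap('wrist','w28'); s=read_state();print(s['tool_pos'],s['tcp_rot'],s['width'],s['force'])
```

```text
[0.53063221 0.19035086 0.04876828] [2.04215805e-04 2.94975491e-01 9.55504788e-01 1.36605367e-04] 0.27146542134992496 [-0.38742378 -0.27419184  5.03077638]
```

View pics/w28.png

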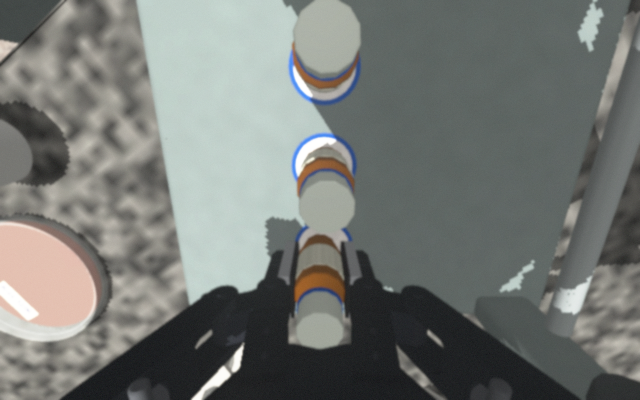

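play_rows(targets=[[0,0,0.04,0,0,0],[0,0,0.05,0,0,0],[-0.007,-0.045,0.02,0,0,-4],[-0.007,-0.052,0,0,0,-4],[-0.007,-0.052,0,0,0,-4]])

```text
time: 41.98
tool_pos: [0.5091, 0.0401, 0.1586]
tcp_rot: [0.0, 0.394, 0.919, 0.0]
force: [-0.4, -0.5, -1.9]
width: 0.273
```

play_rows(targets=[[-0.007,-0.052,0,0,0,-4],[-0.007,-0.052,0,0,0,-4],[-0.007,-0.052,0,0,0,-4],[-0.007,-0.052,0,0,0,-4],[-0.007,-0.052,0,0,0,-4]])

```text
time: 42.6
tool_pos: [0.4738, -0.2204, 0.1582]
tcp_rot: [-0.0, 0.548, 0.837, 0.0]
force: [1.3, 0.3, -0.5]
width: 0.271
```

play_rows(targets=[[-0.007,-0.052,0,0,0,-4],[-0.007,-0.05,0,0,0,-4.5],[0,0,-0.03,0,0,0],[0,0,-0.03,0,0,0],[0,0,0,0,0,0]])

```text
time: 43.22
tool_pos: [0.4587, -0.3197, 0.0962]
tcp_rot: [-0.003, 0.608, 0.794, -0.0]
force: [-0.4, -0.5, -0.9]
width: 0.27
```

Run:
```python
from h import *
f,K,T=snap('wrist','w29'); s=read_state();print(s['tool_pos'],s['tcp_rot'],s['width'],s['force'])
```

```text
[ 0.45968681 -0.32024188  0.09757519] [-1.34596964e-03  6.07486073e-01  7.94329188e-01 -3.50095175e-05] 0.268627709969316 [ 0.08537298  0.2630053  -0.072655  ]
```

View pics/w29.png

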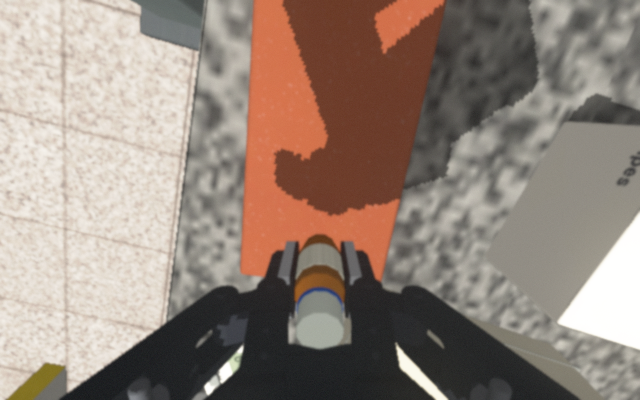

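play_rows(targets=[[0,0,-0.02,0,0,0],[0,0,-0.015,0,0,0],[0,0,-0.008,0,0,0],[0,0,-0.003,0,0,0],[0,0,0,0,0,0]])

```text
time: 43.9
tool_pos: [0.4605, -0.3208, 0.0525]
tcp_rot: [0.0, 0.607, 0.794, 0.0]
force: [-0.4, 0.1, -1.4]
width: 0.273
```

play_rows(targets=[[0,0,-0.001,0,0,0],[0,0,0,0,0,0],[0,0,0,0,0,0]])

```text
time: 44.28
tool_pos: [0.4605, -0.3208, 0.0515]
tcp_rot: [0.0, 0.607, 0.794, -0.0]
force: [-0.4, -0.7, -1.7]
width: 0.273
```

play_rows(targets=[[0,0,-0.001,0,0,0],[0,0,0,0,0,0]])

```text
time: 44.52
tool_pos: [0.4604, -0.3207, 0.0503]
tcp_rot: [-0.0, 0.607, 0.794, -0.0]
force: [0.3, -0.0, -1.1]
width: 0.271
```

play_rows(targets=[[0,0,-0.001,0,0,0],[0,0,0,0,0,0]])

```text
time: 44.78
tool_pos: [0.4604, -0.3207, 0.0492]
tcp_rot: [-0.0, 0.607, 0.794, -0.0]
force: [-0.3, 0.3, -1.7]
width: 0.273
```

play_rows(targets=[[0,0,-0.001,0,0,0],[0,0,0,0,0,0]])

```text
time: 45.02
tool_pos: [0.4604, -0.3207, 0.0482]
tcp_rot: [-0.0, 0.607, 0.794, -0.0]
force: [0.1, 0.6, -1.9]
width: 0.271
```

play_rows(targets=[[0,0,0,0,0,0],[0,0,0,0,0,0],[0,0,0,0,0,0]], jaw=0.06)

```text
time: 45.4
tool_pos: [0.4605, -0.3208, 0.0484]
tcp_rot: [0.0, 0.607, 0.794, 0.0]
force: [-0.2, -0.1, 0.2]
width: 0.7
```

play_rows(targets=[[0,0,0.03,0,0,0],[0,0,0.045,0,0,0],[0,0,0.045,0,0,0],[0,0,0,0,0,0],[0,0,0,0,0,0]], jaw=0.085)

```text
time: 46.02
tool_pos: [0.4601, -0.3205, 0.1681]
tcp_rot: [-0.0, 0.607, 0.794, 0.0]
force: [-0.0, 0.4, -2.2]
width: 0.991
```

Run:
```python
from h import *
f,K,T=snap('wrist','w30'); s=read_state();print(s['tool_pos'],s['tcp_rot'],s['width'],s['force'])
```

```text
[ 0.45976306 -0.32028499  0.16739835] [-8.28456110e-04  6.07453881e-01  7.94354514e-01 -3.44703866e-05] 0.9961537203350427 [ 0.66634334  1.20206138 -1.01294984]
```

View pics/w30.png

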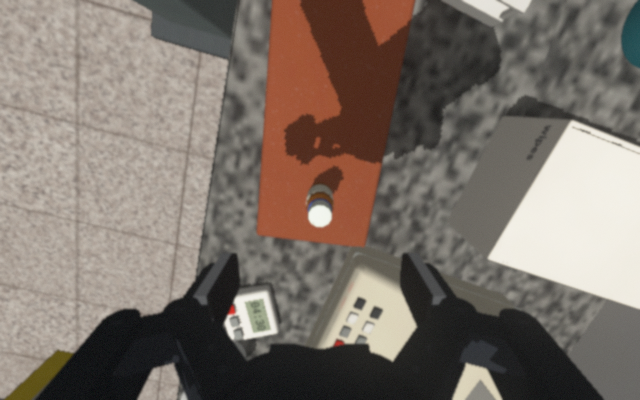

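play_rows(targets=[[0.003,0.054,0.006,0,0,4],[0.003,0.054,0.006,0,0,4],[0.003,0.054,0.006,0,0,4],[0.003,0.054,0.006,0,0,4],[0.003,0.054,0.006,0,0,4]])

```text
time: 46.7
tool_pos: [0.4745, -0.049, 0.1971]
tcp_rot: [-0.001, 0.459, 0.888, -0.0]
force: [0.7, -0.4, 0.4]
width: 0.992
```

play_rows(targets=[[0.003,0.054,0,0,0,4],[0.003,0.054,0,0,0,4],[0.003,0.054,0,0,0,4],[0.003,0.054,0,0,0,4],[0.003,0.052,0,0,0,4.5]])

```text
time: 47.32
tool_pos: [0.4895, 0.2189, 0.1967]
tcp_rot: [-0.001, 0.294, 0.956, -0.001]
force: [1.0, -0.0, 0.4]
width: 0.994
```

play_rows(targets=[[0,0,0,0,0,0],[0,0,0,0,0,0]])

```text
time: 47.58
tool_pos: [0.4894, 0.2168, 0.1969]
tcp_rot: [-0.001, 0.295, 0.956, -0.001]
force: [0.0, 0.6, -0.8]
width: 0.997
```

Run:
```python
from h import *
f,K,T=snap('wrist','w31'); s=read_state();print(s['tool_pos'],s['tcp_rot'],s['width'],s['force'])
print(proj([[.4903,.219,.083],[.4508,.2465,.083]],K,T))
```

```text
[0.48962025 0.21625195 0.19720323] [-9.24829593e-04  2.95363412e-01  9.55384090e-01 -9.16672653e-04] 0.9991272498722169 [ 0.02090413 -0.39448077 -0.84652879]
[[323.85366913 201.15054352]
 [324.73099183 145.65950473]]
```

View pics/w31.png

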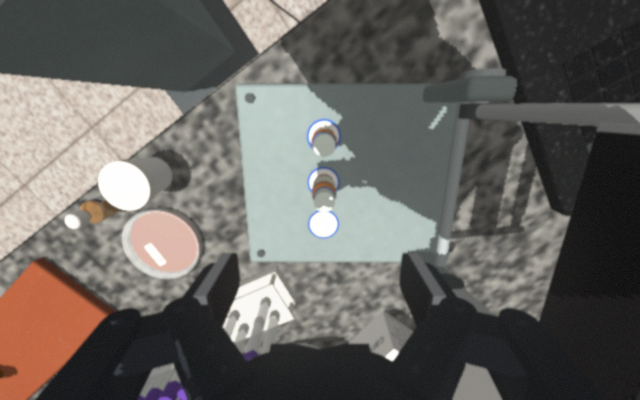

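play_rows(targets=[[0,0.003,-0.05,0,0,0],[0,0,-0.05,0,0,0],[0,0,-0.03,0,0,0],[0,0,-0.017,0,0,0],[0,0,0,0,0,0]])

```text
time: 48.25
tool_pos: [0.49, 0.2192, 0.0506]
tcp_rot: [-0.001, 0.296, 0.955, -0.001]
force: [0.7, -0.2, 0.6]
width: 0.995
```

play_rows(targets=[[0,0,0,0,0,0],[0,0,0,0,0,0],[0,0,0,0,0,0],[0,0,0,0,0,0],[0,0,0,0,0,0]], jaw=0.005, squeeze=30)

```text
time: 48.88
tool_pos: [0.4908, 0.2205, 0.0521]
tcp_rot: [0.0, 0.295, 0.956, 0.0]
force: [-1.9, -0.9, 6.5]
width: 0.27
```

play_rows(targets=[[0,0,0.04,0,0,0],[0,0,0.05,0,0,0],[-0.004,-0.042,0.02,0,0,-4],[-0.004,-0.048,0,0,0,-4],[-0.004,-0.048,0,0,0,-4]])

```text
time: 49.5
tool_pos: [0.4783, 0.0812, 0.162]
tcp_rot: [0.001, 0.394, 0.919, 0.0]
force: [1.1, -0.6, -1.0]
width: 0.272
```

play_rows(targets=[[-0.004,-0.048,0,0,0,-4],[-0.004,-0.048,0,0,0,-4],[-0.004,-0.048,0,0,0,-4],[-0.004,-0.048,0,0,0,-4],[-0.004,-0.048,0,0,0,-4]])

```text
time: 50.12
tool_pos: [0.4581, -0.1592, 0.1615]
tcp_rot: [0.0, 0.548, 0.837, 0.0]
force: [0.9, 0.1, -0.9]
width: 0.268
```

play_rows(targets=[[-0.004,-0.048,0,0,0,-4],[-0.003,-0.046,0,0,0,-4.5],[0,0,-0.03,0,0,0],[0,0,-0.03,0,0,0],[0,0,0,0,0,0]])

```text
time: 50.75
tool_pos: [0.4499, -0.2509, 0.0997]
tcp_rot: [-0.002, 0.608, 0.794, -0.0]
force: [-0.9, 1.1, -1.8]
width: 0.271
```

Run:
```python
from h import *
f,K,T=snap('wrist','w32'); s=read_state();print(s['tool_pos'],s['tcp_rot'],s['width'],s['force'])
```

```text
[ 0.45083549 -0.25135882  0.10094412] [-1.08382313e-03  6.07436859e-01  7.94367215e-01 -1.25505662e-04] 0.2707295422625684 [ 0.95751483  0.53132827 -0.00728636]
```

View pics/w32.png

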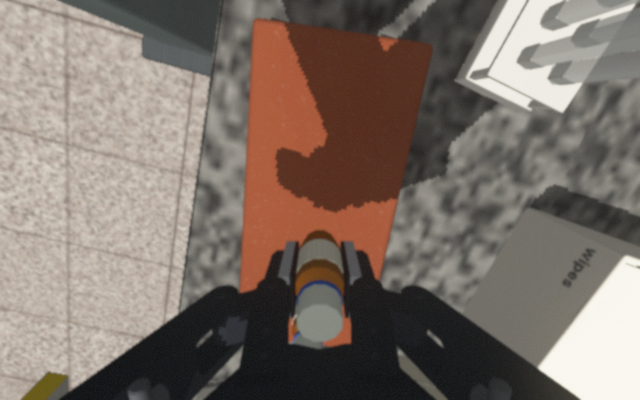

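play_rows(targets=[[0,0,-0.022,0,0,0],[0,0,-0.015,0,0,0],[0,0,-0.008,0,0,0],[0,0,-0.003,0,0,0],[0,0,0,0,0,0]])

```text
time: 51.42
tool_pos: [0.4516, -0.2518, 0.0535]
tcp_rot: [0.0, 0.607, 0.794, -0.0]
force: [-0.8, -0.1, 0.3]
width: 0.271
```

play_rows(targets=[[0,0,-0.0015,0,0,0],[0,0,0,0,0,0],[0,0,0,0,0,0]])

```text
time: 51.8
tool_pos: [0.4515, -0.2518, 0.052]
tcp_rot: [0.0, 0.607, 0.794, 0.0]
force: [-0.7, 0.4, 0.0]
width: 0.273
```

play_rows(targets=[[0,0,-0.001,0,0,0],[0,0,0,0,0,0]])

```text
time: 52.05
tool_pos: [0.4516, -0.2518, 0.0512]
tcp_rot: [0.0, 0.607, 0.794, 0.0]
force: [-1.0, 0.7, 4.3]
width: 0.269
```

play_rows(targets=[[0,0,0,0,0,0],[0,0,0,0,0,0],[0,0,0,0,0,0]], jaw=0.06)

```text
time: 52.42
tool_pos: [0.4514, -0.2517, 0.0507]
tcp_rot: [-0.0, 0.607, 0.794, -0.0]
force: [0.8, 0.5, -0.3]
width: 0.704
```

play_rows(targets=[[0,0,0.03,0,0,0],[0,0,0.045,0,0,0],[0,0,0.045,0,0,0],[0,0,0,0,0,0],[0,0,0,0,0,0]], jaw=0.085)

```text
time: 53.05
tool_pos: [0.451, -0.2515, 0.1704]
tcp_rot: [-0.0, 0.607, 0.794, -0.0]
force: [-0.3, 0.0, 0.2]
width: 1.0
```

Run:
```python
from h import *
f,K,T=snap('wrist','w33'); s=read_state();print(s['tool_pos'],s['tcp_rot'],s['width'],s['force'])
```

```text
[ 0.45066305 -0.25127524  0.16975818] [-9.51606873e-04  6.07444183e-01  7.94361784e-01 -1.23768537e-04] 0.9907170085860211 [-0.04919257  0.03850419 -0.20969621]
```

View pics/w33.png

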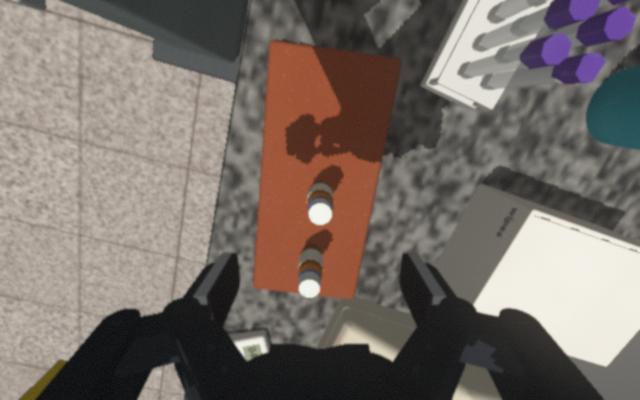

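play_rows(targets=[[0,0.05,0.006,0,0,4],[0,0.05,0.006,0,0,4],[0,0.05,0.006,0,0,4],[0,0.05,0.006,0,0,4],[0,0.05,0.006,0,0,4]])

```text
time: 53.72
tool_pos: [0.4504, -0.0002, 0.1995]
tcp_rot: [-0.001, 0.459, 0.888, -0.001]
force: [1.2, 0.3, 1.1]
width: 0.995
```

play_rows(targets=[[0,0.05,0,0,0,4],[0,0.05,0,0,0,4],[0,0.05,0,0,0,4],[0,0.05,0,0,0,4],[0,0.049,0,0,0,4.5]])

```text
time: 54.35
tool_pos: [0.4504, 0.2486, 0.1991]
tcp_rot: [-0.001, 0.294, 0.956, -0.001]
force: [0.8, -0.2, 0.3]
width: 0.995
```

play_rows(targets=[[0,0,0,0,0,0],[0,0,0,0,0,0]])

```text
time: 54.6
tool_pos: [0.4504, 0.2467, 0.1993]
tcp_rot: [-0.001, 0.295, 0.956, -0.001]
force: [0.1, -0.2, 0.3]
width: 0.992
```

Run:
```python
from h import *
f,K,T=snap('wrist','w34'); s=read_state();print(s['tool_pos'],s['tcp_rot'],s['width'],s['force'])
print(proj([[.4508,.2465,.083]],K,T))
```

```text
[0.45065823 0.24624832 0.1996654 ] [-8.97025380e-04  2.95347068e-01  9.55389065e-01 -1.01915871e-03] 0.9909115117328176 [ 0.40264343  0.23164588 -0.64995048]
[[321.26372107 201.21632784]]
```

View pics/w34.png

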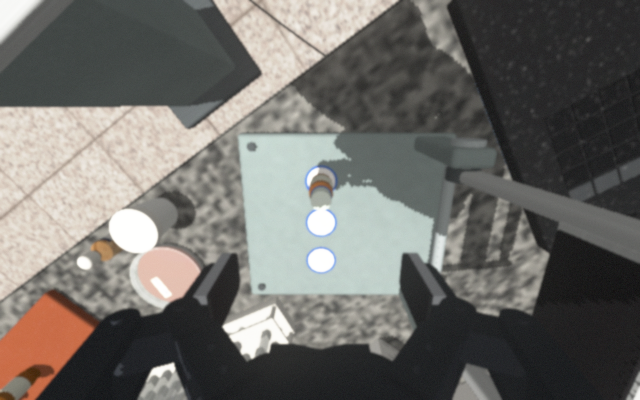

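play_rows(targets=[[0,0.001,-0.05,0,0,0],[0,0,-0.05,0,0,0],[0,0,-0.03,0,0,0],[0,0,-0.019,0,0,0],[0,0,0,0,0,0]])

```text
time: 55.28
tool_pos: [0.4504, 0.2464, 0.0504]
tcp_rot: [-0.001, 0.296, 0.955, -0.001]
force: [0.4, -1.0, -0.7]
width: 0.993
```

play_rows(targets=[[0,0,0,0,0,0],[0,0,0,0,0,0],[0,0,0,0,0,0],[0,0,0,0,0,0],[0,0,0,0,0,0]], jaw=0.005, squeeze=30)

```text
time: 55.9
tool_pos: [0.4518, 0.2484, 0.0525]
tcp_rot: [0.0, 0.295, 0.956, 0.0]
force: [-0.4, -1.6, 7.3]
width: 0.27
```

play_rows(targets=[[0,0,0.04,0,0,0],[0,0,0.05,0,0,0],[-0.001,-0.04,0.02,0,0,-4],[-0.001,-0.043,0,0,0,-4],[-0.001,-0.043,0,0,0,-4]])

```text
time: 56.52
tool_pos: [0.4483, 0.1213, 0.1623]
tcp_rot: [0.0, 0.394, 0.919, 0.0]
force: [0.8, 0.1, -1.1]
width: 0.27
```

play_rows(targets=[[-0.001,-0.043,0,0,0,-4],[-0.001,-0.043,0,0,0,-4],[-0.001,-0.043,0,0,0,-4],[-0.001,-0.043,0,0,0,-4],[-0.001,-0.043,0,0,0,-4]])

```text
time: 57.15
tool_pos: [0.4432, -0.094, 0.1619]
tcp_rot: [0.0, 0.548, 0.837, 0.0]
force: [0.7, -0.2, -2.0]
width: 0.274
```

play_rows(targets=[[-0.001,-0.043,0,0,0,-4],[0,-0.045,0,0,0,-4.5],[0,0,-0.03,0,0,0],[0,0,-0.03,0,0,0],[0,0,0,0,0,0]])

```text
time: 57.78
tool_pos: [0.4408, -0.1801, 0.1002]
tcp_rot: [-0.002, 0.608, 0.794, -0.001]
force: [-0.1, 1.1, -0.7]
width: 0.271
```

Run:
```python
from h import *
f,K,T=snap('wrist','w35'); s=read_state();print(s['tool_pos'],s['tcp_rot'],s['width'],s['force'])
```

```text
[ 0.4417609  -0.18041049  0.1014    ] [-1.13429441e-03  6.07428772e-01  7.94373290e-01 -2.77784104e-04] 0.26662906572518785 [ 0.43037768 -0.65182048 -1.77874486]
```

View pics/w35.png

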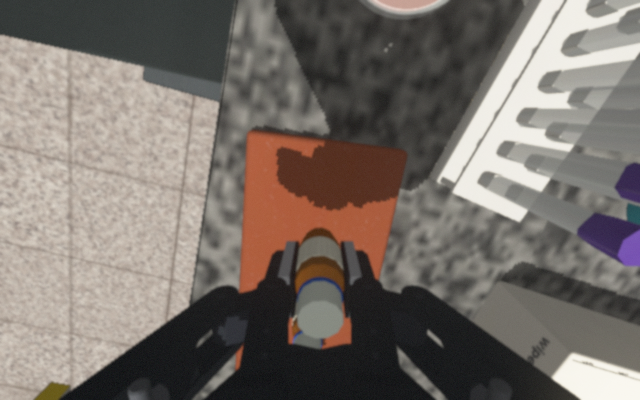

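play_rows(targets=[[0,0,-0.022,0,0,0],[0,0,-0.015,0,0,0],[0,0,-0.008,0,0,0],[0,0,-0.003,0,0,0],[0,0,0,0,0,0]])

```text
time: 58.45
tool_pos: [0.4425, -0.1808, 0.054]
tcp_rot: [0.0, 0.607, 0.794, 0.0]
force: [0.2, 0.8, -0.7]
width: 0.266
```

play_rows(targets=[[0,0,-0.0015,0,0,0],[0,0,-0.0005,0,0,0],[0,0,0,0,0,0]])

```text
time: 58.82
tool_pos: [0.4425, -0.1808, 0.0519]
tcp_rot: [0.0, 0.607, 0.794, 0.0]
force: [-0.1, 0.0, -1.3]
width: 0.272
```

play_rows(targets=[[0,0,-0.0005,0,0,0],[0,0,0,0,0,0]])

```text
time: 59.08
tool_pos: [0.4425, -0.1808, 0.0515]
tcp_rot: [0.0, 0.607, 0.794, 0.0]
force: [-0.7, 0.2, 2.6]
width: 0.269
```

play_rows(targets=[[0,0,0,0,0,0],[0,0,0,0,0,0],[0,0,0,0,0,0]], jaw=0.06)

```text
time: 59.45
tool_pos: [0.4424, -0.1807, 0.0513]
tcp_rot: [-0.0, 0.607, 0.794, -0.0]
force: [-0.3, -0.2, -0.0]
width: 0.701
```

play_rows(targets=[[0,0,0.03,0,0,0],[0,0,0.045,0,0,0],[0,0,0.055,0,0,0],[0,-0.04,0.03,0,0,0],[0,-0.02,0,0,0,0]], jaw=0.085)

```text
time: 60.08
tool_pos: [0.444, -0.2428, 0.214]
tcp_rot: [0.003, 0.608, 0.794, 0.0]
force: [0.0, 0.5, -0.5]
width: 0.999
```

play_rows(targets=[[0,0,0,0,0,0],[0,0,0,0,0,0]])

```text
time: 60.32
tool_pos: [0.4413, -0.2398, 0.2097]
tcp_rot: [-0.002, 0.608, 0.794, -0.0]
force: [0.3, 0.5, -0.1]
width: 0.998
```

Run:
```python
from h import *
f,K,T=snap('wrist','w36'); s=read_state();print(s['tool_pos'],s['tcp_rot'],s['width'],s['force'])
f,K,T=snap('scene','s36')
cv2.imwrite('pics/z12.png',cv2.resize(f[180:300,150:400],None,fx=3.2,fy=3.2,interpolation=cv2.INTER_CUBIC))
```

```text
[ 0.44145433 -0.2397026   0.20985369] [-1.63971973e-03  6.07437078e-01  7.94366095e-01 -1.19798237e-04] 0.9973483867326678 [-0.3756942   0.37240832 -0.35177688]
```

View pics/w36.png

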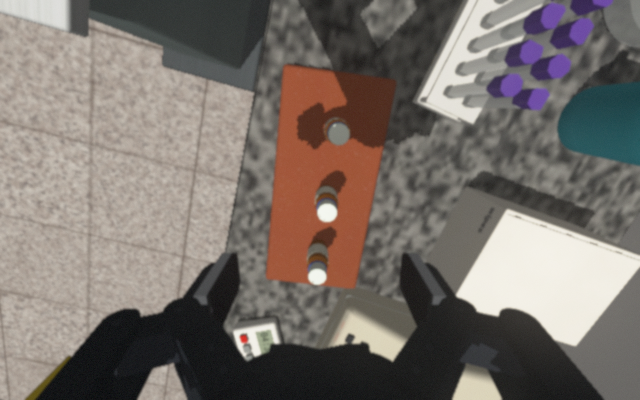

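View pics/z12.png

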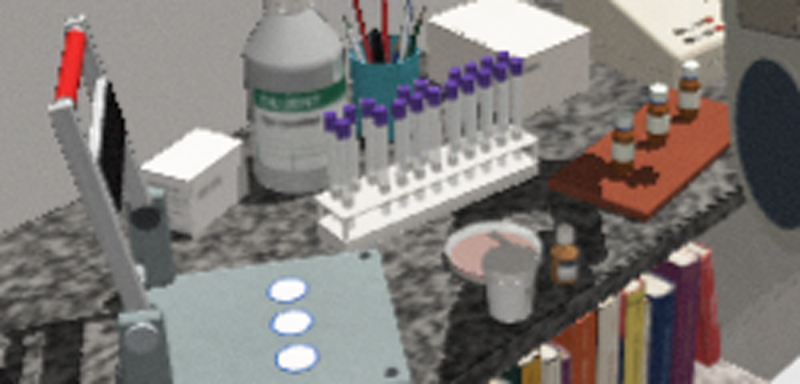

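```bash
python3 -c "
from rig import job_done; print(job_done())"
```

```text
the job is handed in; nothing more can be done
None
```

The job is finished and handed in at about 60 s of the 210 s allowed; no verdict was reported.

- **Vials into the rings:** There were three vials, and I stood each in a ring with the lever up. The vial in the +y ring was knocked about 2 cm aside while I carried the third one, so I set it back on its ring before pressing.
- **Lever down:** I pinched the red handle and pulled it down until the upward force on the tool rose sharply, from 12 to 44 N over the last few millimetres. I took that as the stop. The lever angle itself can't be read.
- **Lever up:** I eased it back at about 0.5 rad/s with the hand on it, and let go at its rest position. The upward force peaked at 37 N partway, because my path ran a few millimetres low. I corrected it, and 120 N is the limit.
- **Vials back on the tray:** All three stand on the brown tray, about 70 mm apart.

**Last checks:** The final wrist and scene pictures show all three vials upright on the tray, the lever up, the rings empty and the gripper open above the tray. The cup, dish, dropper vial and timer look unmoved by eye. Right after pressing, the scene pictures showed the caps about 1.7 px lower than before, which fits them being home. I did not measure the caps any more finely than that. No check failed or disagreed.

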